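Lever the grease cap off a trailer hub and fill the tin

TASK

Pick up the flat screwdriver and use it as a lever, blade under the rim of the grease cap and resting on the hub's shoulder, until the cap springs up out of its clips; do not take hold of the cap before it has sprung, or its thin shell is bent. Then lay the screwdriver flat on the bench, take the cap off the hub and set it, dome up and flat on the bottom, into the one free place in the round tin of caps, so that all seven lie level, close-packed in a single layer.

Things in the scene. Friction and masses are not known exactly. Their poses are not given: they have to be found in the camera images.
- hub: Dark cast-iron trailer wheel hub, standing cap up, on the left or the right, turned by any angle (alike all round); it does not move. Origin: centre of its underside on the bench, z up. Barrel 96 mm across; flange 150 mm across, 35 to 50 mm up, with four 12 mm studs, 66 mm from the axis, up to 74 mm; above it the nose, 116 mm across, up to a flat shoulder 104.5 mm above the bench.
- hub_shoulder (a point): Centre of the hub's flat shoulder, on its axis, 104.5 mm above the bench. The shoulder's round edge, 58 mm from the axis, is the fulcrum. In the middle of the shoulder stands a round spigot, 50 mm across, up to 115 mm above the bench; six spring clips inside it hold the cap's skirt.
- cap: The steel grease cap on the hub, about 90 g. Origin: centre of its skirt's foot; z along its axis to the dome. Skirt 34 mm across, 0 to 9.5 mm, with a 39 mm snap bead; flat rim 68 mm across, 9.5 to 12.5 mm; upright-sided dome 49 mm across, 12.5 to 33 mm, rounded top at 37 mm. Home, its origin is 105.5 mm above the bench and the rim lies on the spigot, overhanging it by 9 mm all round.
- cap_rim (a point): Centre of the underside of the cap's rim: home, 10.5 mm above the hub's shoulder. The clips hold the cap: straight up it takes about 35 N, at one side of the rim about 13 N. That side must be levered up 6 to 12 mm until the cap springs; it then stays up, perhaps tilted and lightly held, and a pull of up to 20 N lifts it away.
- driver: The flat screwdriver (200 mm, about 120 g), lying on the bench; the only loose tool. Origin: middle of its length, underneath. Blade tip at y = -100 mm; round handle 30 mm across from y = 10 to 100 mm, axis at z = 15 mm. Shaft 6 mm thick, its axis falling from z = 11 mm at the handle to 6 mm at the blade. The last 14 mm are the blade, 6 mm wide, from z = 2 to 10 mm.
- driver_grip (a point): Point on the axis of the screwdriver's handle, at y = 50 mm, z = 15 mm of the screwdriver; about its centre of mass.
- driver_tip (a point): Middle of the end of the screwdriver's blade.
- tin: Round shallow metal tin, open on top, fixed, beside the hub on the left or the right: 214 mm inside, wall 3 mm, rim 26 mm above the bench, inner floor 3 mm above the bench. Origin: centre of its underside; x axis points to the free place; turned by any angle.
- tin_gap (a point): The middle of the free place, on the tin's inner floor, 70.5 mm from the tin's centre.
- tin_cap_0: One of six loose caps, alike to the one on the hub, standing in the tin, dome up, rim against rim; axes and origin as for the cap. This one stands in the middle of the tin.
- tin_cap_1: One of six loose caps, alike to the one on the hub, standing in the tin, dome up, rim against rim; axes and origin as for the cap. This one stands in the outer ring, 60 degrees from the free place about the tin's centre.
- tin_cap_2: One of six loose caps, alike to the one on the hub, standing in the tin, dome up, rim against rim; axes and origin as for the cap. This one stands in the outer ring, 120 degrees from the free place about the tin's centre.
- tin_cap_3: One of six loose caps, alike to the one on the hub, standing in the tin, dome up, rim against rim; axes and origin as for the cap. This one stands in the outer ring, 180 degrees from the free place about the tin's centre.
- tin_cap_4: One of six loose caps, alike to the one on the hub, standing in the tin, dome up, rim against rim; axes and origin as for the cap. This one stands in the outer ring, 240 degrees from the free place about the tin's centre.
- tin_cap_5: One of six loose caps, alike to the one on the hub, standing in the tin, dome up, rim against rim; axes and origin as for the cap. This one stands in the outer ring, 300 degrees from the free place about the tin's centre.
Not all that is in view belongs to the job. Leave any pink or purple look-alike of the tin_cap_3 alone.

How it is judged (in metres and radians):
On the way, in this order (a step that is already met when the one before it is completed fails the run):
1. the screwdriver's blade is under the rim and bears on the cap while the cap is still home (contact force between driver and cap above 3 N and z of cap in the frame of hub below 0.1075 m and horizontal distance between cap and hub below 0.008 m and z of driver_tip in the frame of hub below 0.117 m and horizontal distance between driver_tip and hub below 0.036 m), for 0.03 s.
2. the cap has sprung: it stands up from its seat by more than 3 mm at its centre, still on the hub, with the blade still at it (z of cap in the frame of hub above 0.1085 m and horizontal distance between cap and hub below 0.04 m and horizontal distance between driver_tip and hub below 0.06 m), for 0.1 s.
At the end, for the whole second after the job is handed in: Cap within 8 mm of the middle of the free place, foot on the tin's floor (within 5 mm), upright within 0.1 rad; the six other caps still on the tin's floor, upright within 0.1 rad; screwdriver lying on the bench (tip and handle axis 0 to 35 mm above it); cap and screwdriver at rest (horizontal distance between cap and tin_gap below 0.008 m and z of each of cap, tin_cap_0, tin_cap_1, tin_cap_2, tin_cap_3, tin_cap_4, tin_cap_5 in the frame of tin below 0.008 m and angle between each of cap, tin_cap_0, tin_cap_1, tin_cap_2, tin_cap_3, tin_cap_4, tin_cap_5's own z axis and vertical below 0.1 rad and linear speed of each of cap, driver below 0.02 m/s and horizontal distance between each of tin_cap_0, tin_cap_1, tin_cap_2, tin_cap_3, tin_cap_4, tin_cap_5 and tin below 0.085 m and height (world z) of driver_grip between 0 and 0.035 m and height (world z) of driver_tip between 0 and 0.035 m); the robot touches nothing.
It fails at once if the fingers touch the cap while it is still home in its clips (raised less than 1.5 mm) (contact force between the fingers and cap above 1 N and z of cap in the frame of hub below 0.107 m and horizontal distance between cap and hub below 0.01 m).
It also fails if it takes over 67 s, if anything falls off the work surface, if the arm or the gripper's body presses on something with over 40 N, if the wrist force passes 120 N, or if a joint passes its speed limit or range.

ROBOT

A 6-joint arm with a two-finger parallel gripper is mounted at the origin on a cart in front of the work surface, level with it; the furniture and walls round the work are solid. World frame = base frame: x ahead of the robot, y to its left, z up, the work surface at z = 0. Lengths are in mm, angles in rad, forces in N, time in s.
With the tool pointing down it reaches from about 275 to 750 mm from the base axis. Payload 10.2 kg.
Tool frame: the origin (TCP) lies at the very end of the fingers, on their centre line; the grasp point (between the pads) lies 19 mm behind it; z points along the fingers, y is the line along which they close (so a half turn about z gives the same grasp; the last joint's range is limited). The gripper opens to 85 mm and grips with 20 to 120 N. Pads are 22 mm wide; open, the fingers measure 114 mm over their backs; the gripper's body (76 mm by 85 mm) begins 54 mm behind the grasp point. The pads swing forward as they close: fully open they stand 13 mm farther back than shut.
Start: joints at [-1.451, 0.313, 1.498, -0, 1.331, -0.223], TCP at [176.453, -494.464, 192.094] pointing down, gripper open.
Joint ranges: [-2.94, 2.94], [-0.97, 2.17], [0.19, 2.56], [-1.23, 4.37], [0.02, 3.11], [-2.88, 2.88]. Speed limits (rad/s): [2.39, 2.39, 3.01, 3.14, 3.14, 3.14].

INTERFACE

Orientations are given as a unit quaternion [w, x, y, z].
In Python, from rig import telemetry, optics, ctrl gives the robot as it stands.
- The arm moves only by the tool servo_tool, never from a script. Its argument "deltas" is a list of rows, each a list of 3 entries, a list of its own where there are three numbers: the shift along the tool's x, y, z in units of 20 cm (1.0 is 20 cm), then the turn, a rotation vector about the tool's x, y, z in units of 90 degrees (1.0 is 90 degrees), then the opening, from 0 (shut) to 1 (fully open). A call has 1 to 8 rows; each row shifts and turns the commanded pose from where the row before left it, along the tool's axes as they then stand; what a row does not reach is not made up. A row lasts 1/10 s, in which the tool goes at most 50 mm and 8.59 degrees, less where a joint would pass 70% of its speed; a pose out of reach is approached as far as the arm can. A call with a number of a shift or a turn outside -1 to 1 is refused whole. A call with a gripper value outside its range is refused whole. The fingers move at their own pace and stop on an object; "squeeze" is the grip in N (left out, the last holds). Time passes only in rows, so rows that do not move let the fingers close. It gives the time, the measured TCP pose, the force, the opening and the grip force at its end, in the units of the state.
- telemetry.sense(): the state, without advancing time (a new reading comes with each control period).
- optics.capture(name): name is "scene" or "top" or "wrist"; returns the picture (384x512x3 uint8, blue, green, red); there is no depth.
- optics.camera_model(name): a dict with "vfov" (degrees; the focal length in pixels is half the picture's height over the tangent of half this angle, whatever the lens; pixels are square), "cx", "cy" (the principal point, pixels), "dist" ([k1, k2, p1, p2, k3] as OpenCV has them; the pictures are not rectified), "R" (3x3) and "t" (3): a world point X has camera coordinates R X + t; the wrist camera has in their place "mount" (4x4, takes a point from camera to tool coordinates, whose origin is the TCP and whose axes are the flange's). Camera axes: x right, y down, z forward; pixel columns grow to the right and rows downward; lengths in mm; the calibration is good to about 2 mm. A picture is of the moment at which its call begins: read the wrist's pose just before it. camera_model takes no time and is no camera call.
- ctrl.finish_job(): hands the job in; it is judged then, once.
The state is a dict: "time_s": time; "joints": joint angles; "dq": joint speeds; "tau": joint torques, N m; "eef_pos": TCP position; "ee_rot": TCP orientation; "force": force on the tool from outside, world axes, zero at the start; "wrist_torque": the same for the moment, N m; "grip_width": opening from 0.0 (shut) to 1.0 (fully open); "grip_force": force on a finger pad.
Only numpy, scipy, OpenCV 4.12 (cv2) and the standard library are available. Lean on these libraries where they do the work, as an engineer would, in place of code of your own. Each camera call takes 0.05 s, during which the arm holds its last target. There are 200 camera calls.

## Working session

There is one attempt and no reset: what is moved stays moved. The work goes in short steps, Python scripts to look and compute and a tool call to move; the robot and the scene stay as the last step left them, time stands still between calls to the robot, and variables do not carry over. Pictures are saved under pics/ and viewed, at most 10 in all, crops included, and the job is handed in when it is done.

Besides the shell and the picture viewer there is one more tool, called after "Call:" as name([rows], argument=value, ...), one row to a line, values as JSON. servo_tool: Moves the arm, as the interface text tells. Its arguments: {"type":"object","properties":{"deltas":{"type":"array"},"squeeze":{"type":"number"}},"required":["deltas"]}

```bash
mkdir -p pics; ls; python3 - <<'E'
from rig import telemetry, optics, ctrl
import cv2, numpy as np
s=telemetry.sense(); print({k:np.round(v,3).tolist() for k,v in s.items()})
a=optics.capture("scene"); b=optics.capture("top")
cv2.imwrite("pics/scene0.png",a); cv2.imwrite("pics/top0.png",b)
for n in ("scene","top","wrist"):
    print(n,{k:np.round(v,4).tolist() for k,v in optics.camera_model(n).items()})
E
```

```text
pics
{'time_s': 0.0, 'joints': [-1.451, 0.313, 1.498, 0.0, 1.331, -0.223], 'dq': [0.001, -0.0, -0.001, 0.0, -0.001, 0.0], 'tau': [-0.001, -41.226, -25.974, -0.0, 0.004, 0.0], 'eef_pos': [176.422, -494.151, 191.547], 'ee_rot': [-0.001, 0.985, 0.171, 0.0], 'force': [0.035, -0.253, -0.378], 'wrist_torque': [0.027, 0.008, -0.018], 'grip_force': 0.0, 'grip_width': 1.0}
scene {'vfov': 42.0705, 'cx': 257.2303, 'cy': 189.8225, 'dist': [-0.1249, 0.0, 0.0, 0.0, 0.0], 'R': [[-0.7843, -0.6204, -0.003], [-0.4541, 0.5774, -0.6785], [0.4226, -0.5308, -0.7346]], 't': [511.2358, 334.0404, 1044.8314]}
top {'vfov': 44.8291, 'cx': 257.7725, 'cy': 189.5847, 'dist': [0.0032, 0.0, 0.0, 0.0, 0.0], 'R': [[-0.0294, -0.9994, -0.0193], [-0.9812, 0.0326, -0.19], [0.1905, 0.0133, -0.9816]], 't': [71.4207, 623.0673, 1207.2894]}
wrist {'vfov': 70.3167, 'cx': 251.63, 'cy': 193.3724, 'dist': [-0.0395, 0.0, 0.0, 0.0, 0.0], 'mount': [[-0.0009, -0.963, -0.2696, 67.6901], [1.0, -0.0009, -0.0001, 0.3271], [-0.0001, -0.2696, 0.963, -182.7496], [0.0, 0.0, 0.0, 1.0]]}
```

View pics/top0.png

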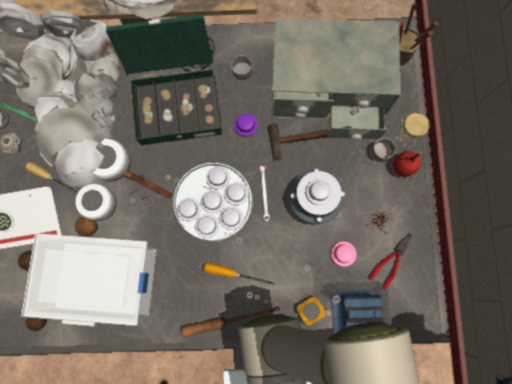

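View pics/scene0.png

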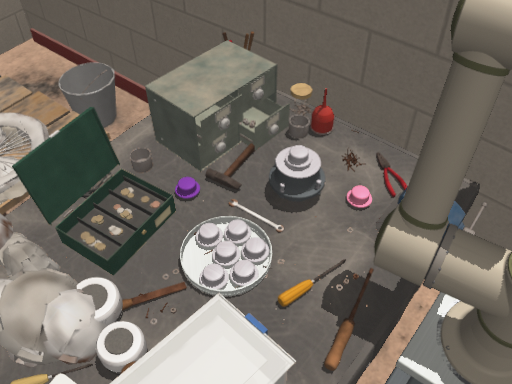

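Top view: hub with cap at about (318,193); the tin at (212,201) has its free place at about (189,187). There are three screwdriver candidates: an orange handle and thin shaft at (205..273, 265..283), a yellow-handled tool under the junk at (40,172), and a brown-handled one at (182..280, 330..310). The orange one fits, lying loose, so I'll check its length. Pink (344,253) and purple (246,124) look-alikes get left alone.

```bash
cat > h.py <<'E'
from rig import telemetry, optics, ctrl
import cv2, numpy as np
from scipy.spatial.transform import Rotation as Ro
def pose():
    s=telemetry.sense(); q=s["ee_rot"]; return np.array(s["eef_pos"],float),Ro.from_quat([q[1],q[2],q[3],q[0]])
def cam(name,p=None):
    m=optics.camera_model(name); f=192/np.tan(np.radians(m["vfov"]/2))
    K=np.array([[f,0,m["cx"]],[0,f,m["cy"]],[0,0,1.]]); d=np.array(m["dist"],float)
    if name=="wrist":
        P,r=p or pose(); T=np.eye(4);T[:3,:3]=r.as_matrix();T[:3,3]=P
        W=np.linalg.inv(T@np.array(m["mount"])); return K,d,W[:3,:3],W[:3,3]
    return K,d,np.array(m["R"]),np.array(m["t"])
def px2pl(c,uv,z):
    K,d,R,t=c; n=cv2.undistortPoints(np.array(uv,float).reshape(-1,1,2),K,d).reshape(-1,2)
    D=np.c_[n,np.ones(len(n))]@R; C=-R.T@t
    return C+D*((z-C[2])/D[:,2])[:,None]
def proj(c,X):
    K,d,R,t=c; return cv2.projectPoints(np.array(X,float).reshape(-1,3),cv2.Rodrigues(R)[0],t,K,d)[0].reshape(-1,2)
E
python3 - <<'E'
from h import *
b=cv2.imread("pics/top0.png"); a=cv2.imread("pics/scene0.png"); c=cam("top"); cs=cam("scene")
def rp(l,uv,z): print(l,z,np.round(px2pl(c,uv,z),1).tolist())
rp("driver handle ends",[(204,266),(238,276)],15); rp("tip",[(272,283)],6)
rp("hub cap dome",[(319,191)],135); rp("tin",[(212.5,201.5)],26); 
# hub centre by mask of light cap in top; dome circles in tin
hsv=cv2.cvtColor(b,cv2.COLOR_BGR2HSV)
g=cv2.cvtColor(b,cv2.COLOR_BGR2GRAY)
for nm,(x0,y0,x1,y1),r in (("tin",(160,150,262,250),None),("hub",(280,160,355,225),None)):
    big=cv2.resize(b[y0:y1,x0:x1],None,fx=5.5,fy=5.5,interpolation=cv2.INTER_CUBIC); cv2.imwrite(f"pics/{nm}.png",big)
m=((hsv[...,0]>8)&(hsv[...,0]<28)&(hsv[...,1]>170)&(hsv[...,2]>100)).astype(np.uint8)
n,l,st,ce=cv2.connectedComponentsWithStats(m)
for i in range(1,n):
    if st[i,4]>40: print("orange",st[i],ce[i])
crop=np.hstack([cv2.resize(b[y0:y0+90,x0:x0+120],None,fx=3.3,fy=3.3,interpolation=cv2.INTER_CUBIC) for x0,y0 in((180,235),(0,130))])
tin=cv2.resize(b[150:250,160:260],(395,395),interpolation=cv2.INTER_CUBIC)[:300]; hub=cv2.resize(b[155:231,270:370],(397,302),interpolation=cv2.INTER_CUBIC)[:300]
hh=np.hstack([tin,hub]); w=min(crop.shape[1],hh.shape[1]); cv2.imwrite("pics/mix.png",np.vstack([crop[:,:w],hh[:,:w]]))
E
```

```text
driver handle ends 15 [[425.4, 206.2, 15.0], [395.7, 113.5, 15.0]]
tip 6 [[374.2, 21.4, 6.0]]
hub cap dome 135 [[601.7, -105.2, 135.0]]
tin 26 [[602.0, 179.6, 26.0]]
orange [204 263  33  14 288] [218.74305556 269.81944444]
orange [297 297  28  28 300] [310.26 310.3 ]
```

View pics/mix.png

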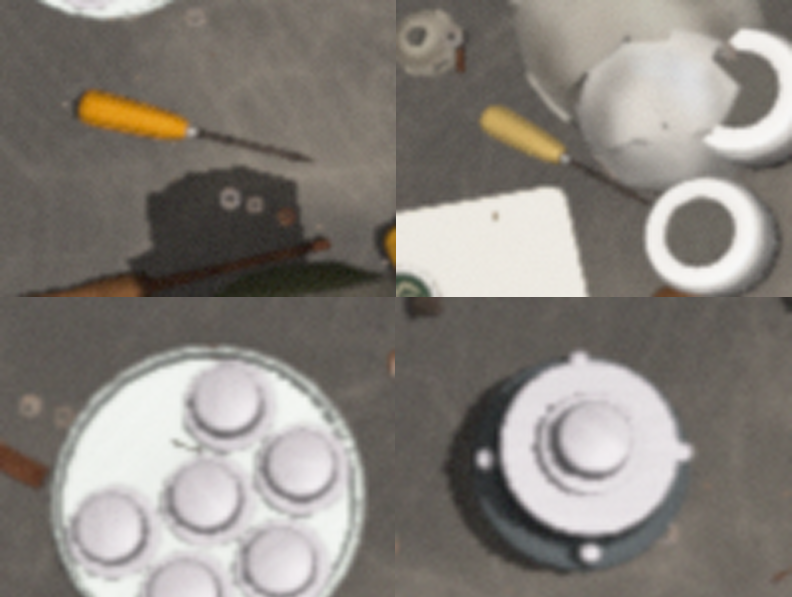

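The crop confirms it: the orange driver at (204..273, 265..283) lies free and is about 200 mm long, while the pale one at left is half buried. The tin's free place is at its upper left, opposite the cap at the lower right. Next I'll compute the positions and the deltas.

```bash
cat >> h.py <<'E'
def delta(P,xang,tilt=0):
    """shift (tool axes,/200) and turn (/90deg) to TCP P, tool x at xang deg (world), pointing down, pitched outward by tilt rad"""
    p,r=pose(); a=np.radians(xang); x=np.array([np.cos(a),np.sin(a),0])
    M=np.c_[x,np.cross([0,0,-1],x),[0,0,-1.]]; T=Ro.from_matrix(M)*Ro.from_rotvec([0,tilt,0])
    print("shift",np.round(r.inv().apply(np.array(P)-p)/200,4),"turn",np.round((r.inv()*T).as_rotvec()/(np.pi/2),4))
E
python3 - <<'E'
from h import *
c=cam("top"); k=lambda x,y:(160+x/3.95,150+y/3.95)
print("hub", px2pl(c,[(319.4,192.8)],104.5).round(1))
hub=px2pl(c,[(319.4,192.8)],104.5)[0]
tin=px2pl(c,[(212.5,201.9)],26)[0]; print("tin",tin.round(1))
d=px2pl(c,[k(*q) for q in [(205,198),(280,265),(300,166),(225,103),(112,231),(185,290)]],39); print(d.round(1))
v=d[0]-d[1]; print("gap ang",np.degrees(np.arctan2(v[1],v[0])), "gap",tin[:2]+70.5*v[:2]/np.hypot(*v[:2]), d[1:]-d[0])
tip=px2pl(c,[(274,283.5)],6)[0]; he=px2pl(c,[(203,265.5)],15)[0]; 
hc=px2pl(c,[(218.74,269.8)],15+8)[0]
u=he-tip; print("len",np.hypot(*u[:2]),"ang",np.degrees(np.arctan2(u[1],u[0])),tip,he, "blob",hc)
u=u[:2]/np.hypot(*u[:2]); g=tip[:2]+150*u; print("grip",g)
delta([*g,150],np.degrees(np.arctan2(u[1],u[0])))
# scene check of grip & hub
print(proj(cam("scene"),[[*hub[:2],104.5],[*g,15],tip]))
E
```

```text
hub [[ 602.5 -109.6  104.5]]
tin [600.9 179.6  26. ]
[[603.7 179.8  39. ]
 [554.8 128.1  39. ]
 [624.3 112.8  39. ]
 [671.3 164.9  39. ]
 [582.5 245.   39. ]
 [539.5 194.4  39. ]]
gap ang 46.57218085930667 gap [649.35733963 230.84921713] [[-48.88327049 -51.64235939   0.        ]
 [ 20.57782097 -66.96786444   0.        ]
 [ 67.61710239 -14.87863622   0.        ]
 [-21.23051855  65.24827772   0.        ]
 [-64.21880774  14.57036383   0.        ]]
len 200.36537153187933 ang 74.32661861378155 [372.71484052  15.98811181   6.        ] [426.84418021 208.90336961  15.        ] blob [413.73905753 165.02833807  23.        ]
grip [413.23781558 160.41071562]
shift [ 2.2152 -2.6844  0.2115] turn [-6.000e-04 -5.000e-04 -6.076e-01]
[[298.64120404 161.09230292]
 [295.92150417 290.9144637 ]
 [344.38450315 260.6935809 ]]
```

Call:
servo_tool([
  [[0.138,-0.168,0],[0,0,0],1],
  [[0.138,-0.168,0],[0,0,0],1],
  [[0.138,-0.168,0],[0,0,0],1],
  [[0.138,-0.168,0],[0,0,0],1],
  [[0.138,-0.168,0],[0,0,0],1],
  [[0.138,-0.168,0],[0,0,0],1],
  [[0.138,-0.168,0],[0,0,0],1],
  [[0.138,-0.168,0],[0,0,0],1],
])

```text
time_s: 0.9
eef_pos: [294.1, -165.4, 192.0]
ee_rot: [0.0, 0.985, 0.17, 0.0]
force: [0.7, -0.2, 0.3]
grip_width: 0.999
grip_force: 0.0
```

Call:
servo_tool([
  [[0.138,-0.168,0],[0,0,0],1],
  [[0.138,-0.168,0],[0,0,0],1],
  [[0.138,-0.168,0],[0,0,0],1],
  [[0.138,-0.168,0],[0,0,0],1],
  [[0.138,-0.168,0],[0,0,0],1],
  [[0.138,-0.168,0],[0,0,0],1],
  [[0.138,-0.168,0],[0,0,0],1],
  [[0.138,-0.168,0],[0,0,0],1],
])

```text
time_s: 1.7
eef_pos: [411.8, 162.3, 191.9]
ee_rot: [0.0, 0.985, 0.171, -0.0]
force: [1.2, -0.4, 0.4]
grip_width: 1.004
grip_force: 0.0
```

Call:
servo_tool([
  [[0,0,0],[0,0,-0.087],0.8],
  [[0,0,0],[0,0,-0.087],0.8],
  [[0,0,0],[0,0,-0.087],0.8],
  [[0,0,0],[0,0,-0.087],0.8],
  [[0,0,0],[0,0,-0.087],0.8],
  [[0,0,0],[0,0,-0.087],0.8],
  [[0,0,0],[0,0,-0.087],0.8],
  [[0,0,0],[0,0,0],0.8],
])

```text
time_s: 2.5
eef_pos: [411.5, 160.3, 191.9]
ee_rot: [-0.0, 0.796, 0.605, -0.0]
force: [0.5, 0.2, 0.2]
grip_width: 0.801
grip_force: 0.0
```

```bash
python3 - <<'E'
from h import *
print(pose()[0]); p=pose(); im=optics.capture("wrist"); cv2.imwrite("pics/w1.png",im); c=cam("wrist",p)
hsv=cv2.cvtColor(im,cv2.COLOR_BGR2HSV); m=((hsv[...,0]>8)&(hsv[...,0]<28)&(hsv[...,1]>170)&(hsv[...,2]>90)).astype(np.uint8)
n,l,st,ce=cv2.connectedComponentsWithStats(m)
for i in range(1,n):
    if st[i,4]>300:
        ys,xs=np.where(l==i); r=cv2.minAreaRect(np.c_[xs,ys].astype(np.float32)); bp=cv2.boxPoints(r)
        print(st[i],ce[i],px2pl(c,[ce[i]],15).round(1)); print(bp.round(), px2pl(c,bp,15).round(1))
print(proj(c,[[413.2,160.4,15],[372.7,16,6]]))
E
```

```text
[411.49173575 160.2846264  191.90005975]
[ 241  136   23   66 1279] [252.05629398 165.88741204] [[412.9 165.   15. ]]
[[241. 136.]
 [263. 136.]
 [263. 201.]
 [241. 201.]] [[409.6 206.6  15. ]
 [437.1 199.   15. ]
 [414.4 113.8  15. ]
 [385.1 121.9  15. ]]
[[253.1696497  169.13263989]
 [252.74785762 265.39594551]]
```

View pics/w1.png

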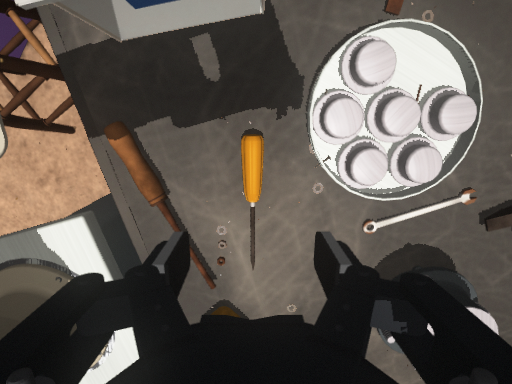

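The driver sits vertically in the wrist picture, handle (252,128..202) and tip at about (252,270), in line with the tool. I descend and grip.

Call:
servo_tool([
  [[0,0,0.2],[0,0,0],0.7],
  [[0,0,0.2],[0,0,0],0.7],
  [[0,0,0.2],[0,0,0],0.7],
  [[0,0,0.2],[0,0,0],0.7],
  [[0,0,0.1],[0,0,0],0.7],
  [[0,0,0.045],[0,0,0],0.7],
  [[0,0,0],[0,0,0],0.2],
  [[0,0,0],[0,0,0],0],
], squeeze=80)

```text
time_s: 3.35
eef_pos: [412.4, 160.4, 4.0]
ee_rot: [0.0, 0.797, 0.605, 0.001]
force: [1.1, 0.2, 0.8]
grip_width: 0.37
grip_force: 0.0
```

Call:
servo_tool([
  [[0,0,0],[0,0,0],0],
  [[0,0,0],[0,0,0],0],
  [[0,0,0],[0,0,0],0],
  [[0,0,0],[0,0,0],0],
])

```text
time_s: 3.75
eef_pos: [411.8, 160.3, 3.4]
ee_rot: [0.0, 0.796, 0.605, 0.0]
force: [1.0, -0.5, 0.7]
grip_width: -0.0
grip_force: 0.0
```

The gripper shut on nothing, so I'll look.

```bash
python3 - <<'E'
from h import *
im=optics.capture("wrist"); b=optics.capture("top"); s=optics.capture("scene")
cv2.imwrite("pics/w2.png",np.hstack([cv2.resize(im,(400,300)),cv2.resize(s[220:340,220:380],(400,300),interpolation=cv2.INTER_CUBIC)]))
E
```

```text
(no output)
```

View pics/w2.png

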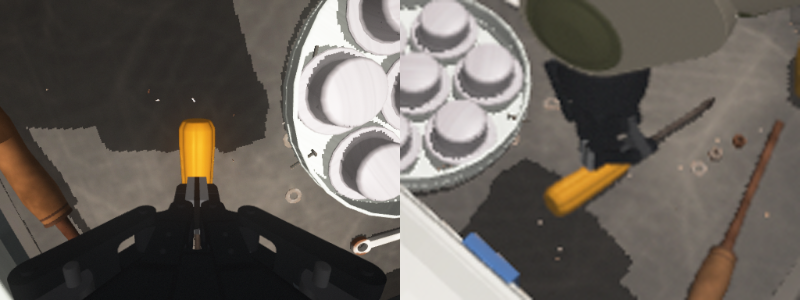

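```bash
python3 - <<'E'
from h import *
p=pose(); s=telemetry.sense(); print(s["eef_pos"],s["grip_width"],s["grip_force"])
for n in("wrist","top","scene"):
    im=optics.capture(n); c=cam(n,p)
    hsv=cv2.cvtColor(im,cv2.COLOR_BGR2HSV); m=((hsv[...,0]>8)&(hsv[...,0]<28)&(hsv[...,1]>170)&(hsv[...,2]>70)).astype(np.uint8)
    nn,l,st,ce=cv2.connectedComponentsWithStats(m)
    for i in range(1,nn):
        if st[i,4]>100:
            ys,xs=np.where(l==i); bp=cv2.boxPoints(cv2.minAreaRect(np.c_[xs,ys].astype(np.float32)))
            print(n,st[i],px2pl(c,bp,15).round(0)[:,:2].tolist())
    print(n,"tcp px",proj(c,[s["eef_pos"]]).round())
    if n=="wrist": cv2.imwrite("pics/w3.png",cv2.resize(im[130:384,150:350],(600,762))[:600])
E
```

```text
[411.68378341 160.29933023   3.1576487 ] -0.0014695937399776373 0.0
wrist [ 229  151   47   84 3367] [[410.0, 210.0], [438.0, 202.0], [424.0, 148.0], [394.0, 156.0]]
wrist tcp px [[252. 216.]]
top [297 297  28  28 308] [[310.0, -35.0], [343.0, -92.0], [289.0, -123.0], [257.0, -66.0]]
top tcp px [[221. 271.]]
scene [379 234  26  28 398] [[344.0, -100.0], [294.0, -139.0], [256.0, -65.0], [304.0, -28.0]]
scene [278 285  33  21 328] [[439.0, 201.0], [418.0, 120.0], [390.0, 133.0], [412.0, 213.0]]
scene tcp px [[296. 294.]]
```

View pics/w3.png

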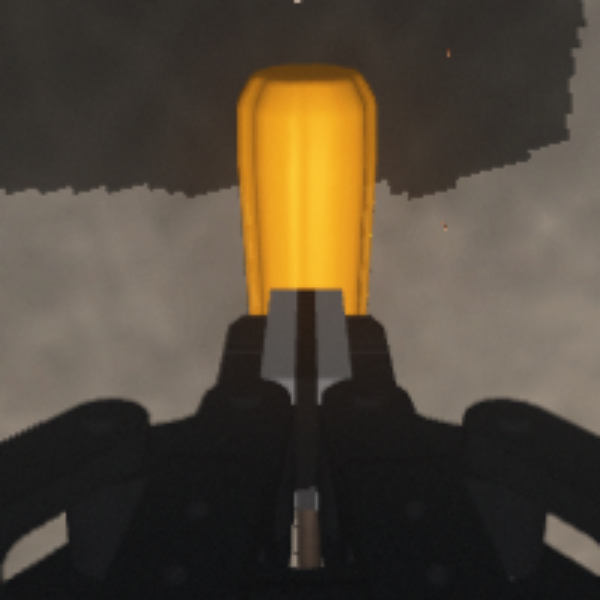

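The handle hasn't moved: it lies under the closed fingers, so the real fingertips are well above the reported TCP. Their image row implies roughly 40–50 mm behind it. I open, then go down with force checks.

Call:
servo_tool([
  [[0,0,0],[0,0,0],0.7],
  [[0,0,0],[0,0,0],0.7],
  [[0,0,0],[0,0,0],0.7],
  [[0,0,0],[0,0,0],0.7],
  [[0,0,0],[0,0,0],0.7],
  [[0,0,0.05],[0,0,0],0.7],
  [[0,0,0.05],[0,0,0],0.7],
  [[0,0,0],[0,0,0],0.7],
])

```text
time_s: 4.85
eef_pos: [410.6, 160.2, -18.5]
ee_rot: [-0.001, 0.796, 0.605, -0.001]
force: [-0.2, -0.5, 0.4]
grip_width: 0.697
grip_force: 0.0
```

```bash
python3 - <<'E'
from h import *
s=telemetry.sense(); p=pose(); print(p[0],s["force"],s["grip_width"])
a=optics.capture("scene");b=optics.capture("top"); w=optics.capture("wrist")
for n in("scene","top","wrist"): print(n,[proj(cam(n,p),[p[0]+[0,0,k]]).round(1).tolist() for k in(0,20,40,60)])
v=np.hstack([cv2.resize(a[235:325,240:360],(400,300),interpolation=cv2.INTER_CUBIC),cv2.resize(w,(400,300))])
cv2.imwrite("pics/s4.png",v)
E
```

```text
[410.56428486 160.15196201 -18.46810691] [-0.21765135 -0.46491969  0.43922978] 0.6973424365091423
scene [[[296.1, 299.0]], [[296.6, 294.5]], [[297.1, 289.9]], [[297.6, 285.2]]]
top [[[222.0, 271.2]], [[221.3, 271.1]], [[220.6, 270.9]], [[219.9, 270.8]]]
wrist [[[252.1, 215.6]], [[252.1, 226.5]], [[252.0, 240.1]], [[252.0, 257.4]]]
```

View pics/s4.png

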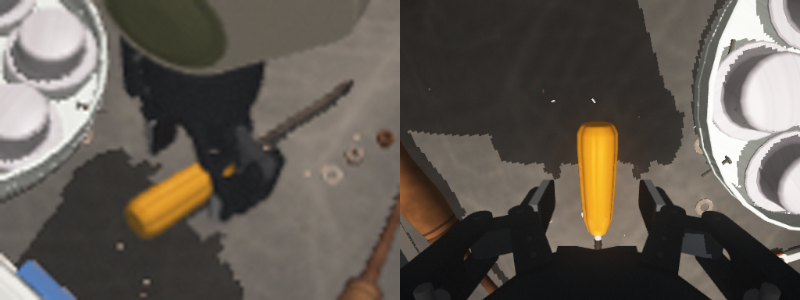

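The reported TCP is at −18 mm with no contact, so it does lie about 40 mm beyond the real fingertips. Wrist view: pad tips at rows ~230, depth ~141 mm, so tool z ≈ −52 mm at this opening; x and y are right. I go on down in steps.

Call:
servo_tool([
  [[0,0,0.04],[0,0,0],0.6],
  [[0,0,0.04],[0,0,0],0.6],
  [[0,0,0],[0,0,0],0.6],
  [[0,0,0],[0,0,0],0.6],
])

```text
time_s: 5.4
eef_pos: [411.5, 160.3, -33.1]
ee_rot: [-0.0, 0.796, 0.605, -0.0]
force: [0.5, -0.9, -0.3]
grip_width: 0.603
grip_force: 0.0
```

Call:
servo_tool([
  [[0,0,0.02],[0,0,0],0.6],
  [[0,0,0],[0,0,0],0.6],
])

```text
time_s: 5.6
eef_pos: [411.5, 160.3, -37.2]
ee_rot: [-0.0, 0.796, 0.605, -0.0]
force: [1.0, 0.7, -0.3]
grip_width: 0.6
grip_force: 0.0
```

Call:
servo_tool([
  [[0,0,0.01],[0,0,0],0.6],
  [[0,0,0],[0,0,0],0.6],
])

```text
time_s: 5.8
eef_pos: [411.6, 160.3, -39.0]
ee_rot: [-0.0, 0.796, 0.605, -0.0]
force: [0.3, 0.4, -0.1]
grip_width: 0.601
grip_force: 0.0
```

Call:
servo_tool([
  [[0,0,0.015],[0,0,0],0.6],
  [[0,0,0],[0,0,0],0.45],
])

```text
time_s: 6.0
eef_pos: [413.5, 160.4, -40.6]
ee_rot: [0.001, 0.796, 0.605, 0.002]
force: [-3.6, -2.7, 21.2]
grip_width: 0.464
grip_force: 8.9
```

Call:
servo_tool([
  [[0,0,0],[0,0,0],0.2],
  [[0,0,0],[0,0,0],0],
  [[0,0,0],[0,0,0],0],
  [[0,0,0],[0,0,0],0],
], squeeze=80)

```text
time_s: 6.4
eef_pos: [414.0, 160.7, -39.3]
ee_rot: [0.001, 0.796, 0.605, 0.002]
force: [-5.5, -0.8, 37.6]
grip_width: 0.29
grip_force: 97.3
```

Call:
servo_tool([
  [[0,0,-0.05],[0,0,0],0],
  [[0,0,-0.15],[0,0,0],0],
  [[0,0,-0.2],[0,0,0],0],
  [[0,0,-0.2],[0,0,0],0],
  [[0,0,-0.2],[0,0,0],0],
  [[0,0,0],[0,0,0],0],
])

```text
time_s: 7.0
eef_pos: [414.1, 160.6, 122.4]
ee_rot: [0.002, 0.796, 0.605, 0.004]
force: [0.4, 0.1, -2.5]
grip_width: 0.29
grip_force: 79.7
```

```bash
python3 - <<'E'
from h import *
s=telemetry.sense(); p=pose(); print(p[0],p[1].as_matrix().round(3),s["force"],s["grip_width"])
b=optics.capture("top"); w=optics.capture("wrist"); a=optics.capture("scene")
cv2.imwrite("pics/a5.png",a);cv2.imwrite("pics/b5.png",b);cv2.imwrite("pics/w5.png",w)
v=np.vstack([np.hstack([cv2.resize(a[200:290,270:390],(400,300),interpolation=cv2.INTER_CUBIC),cv2.resize(b[225:300,200:300],(400,300),interpolation=cv2.INTER_CUBIC)]),np.hstack([cv2.resize(w[120:360,150:350],(250,300)),cv2.resize(w,(400,300)),np.zeros((300,150,3),np.uint8)])])
cv2.imwrite("pics/v5.png",v)
E
```

```text
[414.07693526 160.62689309 122.37971681] [[ 0.268  0.963  0.009]
 [ 0.963 -0.268  0.001]
 [ 0.003  0.008 -1.   ]] [ 0.39061323  0.09369477 -2.48477169] 0.29047787972281724
```

View pics/v5.png

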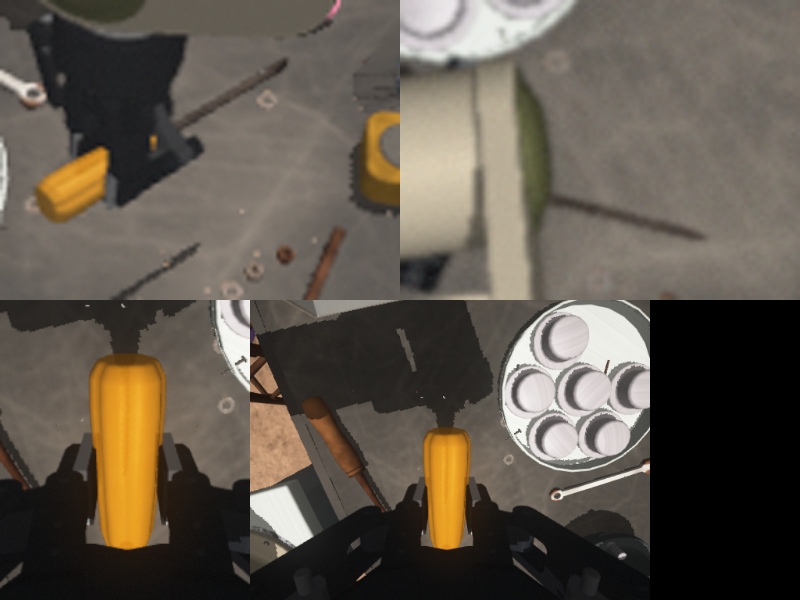

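The driver is held, gripped about mid-handle. The tip shows in scene at (355.8,218.6) and top at (276.5,284.5). I'll triangulate it.

```bash
cat >> h.py <<'E'
def tri(obs):
    A=np.zeros((3,3));B=np.zeros(3)
    for c,uv in obs:
        K,d,R,t=c; n=cv2.undistortPoints(np.array(uv,float).reshape(1,1,2),K,d).ravel(); D=np.array([*n,1])@R; D/=np.linalg.norm(D); C=-R.T@t
        Q=np.eye(3)-np.outer(D,D); A+=Q;B+=Q@C
    X=np.linalg.solve(A,B); return X,[(proj(c,[X])[0]-uv).round(1).tolist() for c,uv in obs]
E
python3 - <<'E'
from h import *
ct,cs=cam("top"),cam("scene"); p,r=pose()
X,e=tri([(ct,(276.5,284.5)),(cs,(355.8,218.6))]); print("tip",X.round(1),e,"tool",r.inv().apply(X-p).round(1))
# initial tip on bench from both views & hub
a=cv2.imread("pics/scene0.png")
print("hub in scene",proj(cs,[[602.5,-109.6,104.5],[602.5,-109.6,142.5]]))
g=cv2.cvtColor(a,cv2.COLOR_BGR2GRAY)
X,e=tri([(ct,(319.9,189.5)),(cs,(297.5,153.5))]);print("dome?",X,e)
# ellipse fit of bright shoulder in scene
for n,im,box in(("scene",a,(265,140,335,205)),("top",cv2.imread("pics/top0.png"),(285,160,352,225))):
    x0,y0,x1,y1=box; sub=im[y0:y1,x0:x1]; m=(cv2.cvtColor(sub,cv2.COLOR_BGR2GRAY)>140).astype(np.uint8)
    m=cv2.morphologyEx(m,cv2.MORPH_OPEN,np.ones((7,7),np.uint8))
    cn=max(cv2.findContours(m,0,1)[0],key=cv2.contourArea); h=cv2.convexHull(cn)
    (cx,cy),ax,an=cv2.fitEllipse(h); print(n,cx+x0,cy+y0,ax,an,cv2.boundingRect(cn))
    print(" plane",px2pl(cam(n),[(cx+x0,cy+y0)],104.5))
    w=px2pl(cam(n),h.reshape(-1,2)+[x0,y0],104.5)[:,:2]; (c2,rr)=cv2.minEnclosingCircle(w.astype(np.float32)); print(" circ",c2,rr)
E
```

```text
tip [370.7  12.  162.9] [[0.2, 0.3], [-0.4, -0.1]] tool [-153.6    0.8  -45.7]
hub in scene [[298.64109387 161.10699461]
 [299.50142692 150.2229542 ]]
dome? [ 606.64549037 -108.27528155  129.74123877] [[-0.0, -0.1], [0.1, 0.0]]
scene 305.39229583740234 158.16377639770508 (21.943588256835938, 35.15342712402344) 128.2525177001953 (26, 5, 30, 28)
 plane [[ 595.07790747 -129.39931325  104.5       ]]
 circ (597.8214721679688, -125.8299331665039) 55.3918342590332
top 318.78940200805664 192.35501861572266 (43.635772705078125, 44.98952865600586) 108.48060607910156 (12, 11, 45, 44)
 plane [[ 603.76678029 -108.11614227  104.5       ]]
 circ (604.093505859375, -108.19261932373047) 58.8648567199707
```

Tip in tool axes is (−153.6, 0.8, −45.6): straight in the grip. The hub's axis is at about (604,−108). I'll pry with the handle toward 150°. First the turn, then the travel.

Call:
servo_tool([
  [[0,0,0],[0,0,-0.094],0],
  [[0,0,0],[0,0,-0.094],0],
  [[0,0,0],[0,0,-0.094],0],
  [[0,0,0],[0,0,-0.094],0],
  [[0,0,0],[0,0,-0.094],0],
  [[0,0,0],[0,0,-0.094],0],
  [[0,0,0],[0,0,-0.094],0],
  [[0,0,0],[0,0,-0.094],0],
])

```text
time_s: 7.95
eef_pos: [410.6, 160.1, 116.2]
ee_rot: [-0.002, 0.322, 0.947, -0.001]
force: [-0.8, 0.2, -1.0]
grip_width: 0.29
grip_force: 79.8
```

```bash
cat >> h.py <<'E'
HUB=np.array([604.,-108.]); TIP=np.array([-153.6,.8,-45.6])
def tipgo(r_,z,phi,tilt=0,hub=HUB):
    a=np.radians(phi); x=np.array([np.cos(a),np.sin(a),0]); M=np.c_[x,np.cross([0,0,-1],x),[0,0,-1.]]
    T=Ro.from_matrix(M)*Ro.from_rotvec([0,tilt,0]); P=np.array([*(hub+r_*x[:2]),z])-T.apply(TIP)
    p,r=pose(); print("tcp",P.round(1),"shift",np.round(r.inv().apply(P-p)/200,4),"turn",np.round((r.inv()*T).as_rotvec()/(np.pi/2),4))
def tipnow(hub=HUB):
    p,r=pose(); t=p+r.apply(TIP); s=telemetry.sense(); print("tip",t.round(1),"r",np.hypot(*(t[:2]-hub)).round(1),"ang",np.degrees(np.arctan2(t[1]-hub[1],t[0]-hub[0])).round(1),"F",np.round(s["force"],1),"w",round(s["grip_width"],3),"t",s["time_s"])
E
python3 -c "
from h import *
tipnow(); tipgo(46,150,150)"
```

```text
tip [533.1  67.2 161.4] r 189.0 ang 112.0 F [-0.8  0.2 -1. ] w 0.29 t 7.95
tcp [430.7  -8.9 104.4] shift [-0.5948 -0.6088  0.059 ] turn [-0.0016 -0.0019 -0.0836]
```

Call:
servo_tool([
  [[-0.099,-0.1015,0],[0,0,0],0],
  [[-0.099,-0.1015,0],[0,0,0],0],
  [[-0.099,-0.1015,0],[0,0,0],0],
  [[-0.099,-0.1015,0],[0,0,0],0],
  [[-0.099,-0.1015,0],[0,0,0],0],
  [[-0.099,-0.1015,0],[0,0,0],0],
  [[0,0,0],[0,0,-0.0836],0],
  [[0,0,0],[0,0,0],0],
])

```text
time_s: 8.75
eef_pos: [429.8, -9.1, 116.5]
ee_rot: [-0.002, 0.262, 0.965, 0.0]
force: [0.4, 0.4, -0.7]
grip_width: 0.285
grip_force: 79.7
```

```bash
python3 - <<'E'
from h import *
tipnow(); tipgo(46,112,150)
a=optics.capture("scene"); b=optics.capture("top"); cv2.imwrite("pics/a6.png",a); cv2.imwrite("pics/b6.png",b)
p,r=pose(); t=p+r.apply(TIP); print(proj(cam("scene"),[t]),proj(cam("top"),[t]))
v=np.hstack([cv2.resize(a[120:220,240:340],(400,400),interpolation=cv2.INTER_CUBIC),cv2.resize(b[150:250,260:360],(400,400),interpolation=cv2.INTER_CUBIC)])
cv2.imwrite("pics/v6.png",v)
E
```

```text
tip [562.9 -86.1 161.5] r 46.6 ang 151.9 F [ 0.4  0.4 -0.7] w 0.285 t 8.75
tcp [430.7  -8.9  66.4] shift [-0.0045  0.0035  0.2503] turn [-0.0005 -0.0022 -0.0039]
[[307.71538108 156.38314369]] [[313.18379693 204.57413069]]
```

View pics/v6.png

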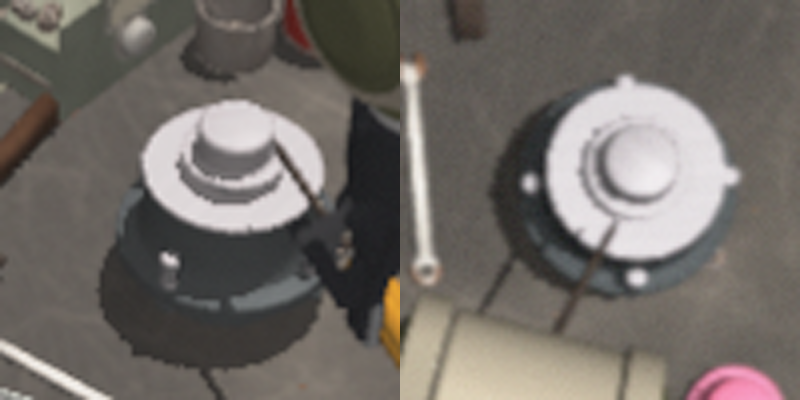

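Tip appears at scene (308.8,155.5) and top (313.3,205.5), as predicted, in front of the cap over the shoulder. Descending to touch the shoulder.

Call:
servo_tool([
  [[0,0,0.06],[0,0,0],0],
  [[0,0,0.06],[0,0,0],0],
  [[0,0.003,0.06],[0,-0.002,-0.004],0],
  [[0,0,0.06],[0,0,0],0],
  [[0,0,0],[0,0,0],0],
])

```text
time_s: 9.35
eef_pos: [429.8, -7.4, 68.6]
ee_rot: [-0.0, 0.259, 0.966, -0.0]
force: [0.5, -0.5, -1.5]
grip_width: 0.294
grip_force: 79.7
```

Call:
servo_tool([
  [[0,0,0.005],[0,0,0],0],
  [[0,0,0.005],[0,0,0],0],
  [[0,0,0],[0,0,0],0],
])

```text
time_s: 9.65
eef_pos: [431.2, -8.2, 68.4]
ee_rot: [0.002, 0.259, 0.966, -0.0]
force: [0.2, -0.9, -1.4]
grip_width: 0.289
grip_force: 79.7
```

Call:
servo_tool([
  [[0,0,0.005],[0,0,0],0],
  [[0,0,0.005],[0,0,0],0],
  [[0,0,0],[0,0,0],0],
])

```text
time_s: 9.95
eef_pos: [431.0, -8.3, 66.0]
ee_rot: [0.001, 0.259, 0.966, -0.0]
force: [0.1, -0.3, -1.4]
grip_width: 0.289
grip_force: 79.7
```

```bash
python3 -c "
from h import *
tipnow(); tipgo(29,109,150);print(telemetry.sense()['wrist_torque'])"
```

```text
tip [564.3 -84.3 112.1] r 46.3 ang 149.2 F [ 0.1 -0.3 -1.4] w 0.289 t 9.95
tcp [445.5 -17.4  63.4] shift [-0.0855 -0.0032  0.0135] turn [-0.      0.0019  0.0001]
[ 0.01415749 -0.03797776  0.00158493]
```

Call:
servo_tool([
  [[0,0,0.005],[0,0,0],0],
  [[0,0,0.005],[0,0,0],0],
  [[0,0,0],[0,0,0],0],
])

```text
time_s: 10.25
eef_pos: [430.9, -8.3, 64.0]
ee_rot: [0.001, 0.259, 0.966, -0.0]
force: [0.3, 0.0, -1.3]
grip_width: 0.29
grip_force: 79.7
```

Call:
servo_tool([
  [[0,0,0.005],[0,0,0],0],
  [[0,0,0],[0,0,0],0],
])

```text
time_s: 10.45
eef_pos: [430.9, -8.3, 63.0]
ee_rot: [0.001, 0.259, 0.966, -0.0]
force: [0.2, 0.0, -1.8]
grip_width: 0.286
grip_force: 79.7
```

Call:
servo_tool([
  [[0,0,0.005],[0,0,0],0],
  [[0,0,0],[0,0,0],0],
])

```text
time_s: 10.65
eef_pos: [431.0, -8.3, 62.0]
ee_rot: [0.001, 0.259, 0.966, -0.0]
force: [-0.8, 0.3, -1.4]
grip_width: 0.287
grip_force: 79.7
```

```bash
python3 -c "
from h import *
tipnow(); tipgo(29,109,150);print(telemetry.sense()['wrist_torque'])"
```

```text
tip [564.3 -84.3 108.1] r 46.3 ang 149.1 F [-0.8  0.3 -1.4] w 0.287 t 10.65
tcp [445.5 -17.4  63.4] shift [-0.0856 -0.0033 -0.0068] turn [-0.      0.0019  0.0002]
[-0.02926905  0.01444586  0.03240865]
```

Call:
servo_tool([
  [[0,0,0.005],[0,0,0],0],
  [[0,0,0],[0,0,0],0],
])

```text
time_s: 10.85
eef_pos: [431.0, -8.3, 61.0]
ee_rot: [0.002, 0.259, 0.966, -0.0]
force: [-0.5, 0.3, -1.3]
grip_width: 0.289
grip_force: 79.8
```

Call:
servo_tool([
  [[0,0,0.005],[0,0,0],0],
  [[0,0,0],[0,0,0],0],
])

```text
time_s: 11.05
eef_pos: [431.1, -8.3, 60.0]
ee_rot: [0.002, 0.259, 0.966, -0.0]
force: [-0.5, -0.3, -0.2]
grip_width: 0.29
grip_force: 79.8
```

```bash
python3 -c "
from h import *
tipnow(); tipgo(29,109,150);print(telemetry.sense()['wrist_torque'])"
```

```text
tip [564.4 -84.3 106.1] r 46.2 ang 149.1 F [-0.5 -0.3 -0.2] w 0.29 t 11.05
tcp [445.5 -17.4  63.4] shift [-0.0851 -0.0033 -0.0165] turn [-0.      0.0021  0.0002]
[-0.06187182 -0.06338539 -0.05157812]
```

Call:
servo_tool([
  [[0,0,0.005],[0,0,0],0],
  [[0,0,0],[0,0,0],0],
])

```text
time_s: 11.25
eef_pos: [431.1, -8.3, 59.1]
ee_rot: [0.002, 0.259, 0.966, -0.0]
force: [0.2, 0.2, -0.5]
grip_width: 0.291
grip_force: 79.9
```

```bash
python3 -c "
from h import *
tipnow(); print(telemetry.sense()['wrist_torque'])"
```

```text
tip [564.4 -84.3 105.2] r 46.2 ang 149.1 F [ 0.2  0.2 -0.5] w 0.291 t 11.25
[-0.06909268 -0.07446341 -0.03240404]
```

Light contact at TCP z≈60, about 1 N. I slide in radially while just touching, with a firmer grip.

Call:
servo_tool([
  [[0,0,-0.003],[0,0,0],0],
  [[-0.015,0,0],[0,0,0],0],
  [[-0.015,0,0],[0,0,0],0],
  [[-0.015,0,0],[0,0,0],0],
  [[-0.01,0,0],[0,0,0],0],
  [[0,0,0],[0,0,0],0],
], squeeze=120)

```text
time_s: 11.85
eef_pos: [441.0, -14.1, 59.8]
ee_rot: [0.002, 0.259, 0.966, -0.0]
force: [0.4, -0.8, -0.2]
grip_width: 0.279
grip_force: 117.7
```

Call:
servo_tool([
  [[-0.01,0,0],[0,0,0],0],
  [[-0.005,0,0],[0,0,0],0],
  [[0,0,0],[0,0,0],0],
])

```text
time_s: 12.15
eef_pos: [443.3, -15.4, 59.7]
ee_rot: [0.002, 0.259, 0.966, -0.0]
force: [0.5, 0.9, 0.3]
grip_width: 0.277
grip_force: 117.7
```

```bash
python3 -c "
from h import *
tipnow(); print(telemetry.sense()['wrist_torque'])"
```

```text
tip [576.6 -91.4 105.8] r 32.0 ang 148.7 F [0.5 0.9 0.3] w 0.277 t 12.15
[-0.08346597 -0.20122212  0.01853509]
```

Call:
servo_tool([
  [[-0.005,0,0],[0,0,0],0],
  [[-0.005,0,0],[0,0,0],0],
  [[0,0,0],[0,0,0],0],
])

```text
time_s: 12.45
eef_pos: [445.0, -16.4, 59.8]
ee_rot: [0.002, 0.259, 0.966, -0.0]
force: [-0.8, 0.1, -0.5]
grip_width: 0.278
grip_force: 117.7
```

Call:
servo_tool([
  [[-0.005,0,0],[0,0,0],0],
  [[0,0,0],[0,0,0],0],
])

```text
time_s: 12.65
eef_pos: [445.9, -16.8, 59.8]
ee_rot: [0.002, 0.259, 0.966, -0.0]
force: [-0.5, 0.2, 0.5]
grip_width: 0.282
grip_force: 117.7
```

```bash
python3 - <<'E'
from h import *
tipnow(); print(telemetry.sense()['wrist_torque'])
a=optics.capture("scene"); b=optics.capture("top"); cv2.imwrite("pics/a7.png",a); cv2.imwrite("pics/b7.png",b)
E
```

```text
tip [579.2 -92.8 105.9] r 29.1 ang 148.6 F [-0.5  0.2  0.5] w 0.282 t 12.65
[-0.06214747 -0.07589993  0.00959543]
```

Call:
servo_tool([
  [[-0.005,0,0],[0,0,0],0],
  [[0,0,0],[0,0,0],0],
])

```text
time_s: 12.95
eef_pos: [446.7, -17.3, 59.8]
ee_rot: [0.002, 0.259, 0.966, -0.0]
force: [0.2, 0.0, -0.3]
grip_width: 0.276
grip_force: 117.7
```

Call:
servo_tool([
  [[-0.005,0,0],[0,0,0],0],
  [[0,0,0],[0,0,0],0],
])

```text
time_s: 13.15
eef_pos: [447.3, -17.7, 59.7]
ee_rot: [0.001, 0.259, 0.966, -0.0]
force: [-1.6, 0.5, -0.7]
grip_width: 0.276
grip_force: 117.7
```

The blade is under the rim and the tip just meets the spigot (about 1.6 N), so actual r ≈ 25–26. Working out the lever arc.

```bash
cat > lev.py <<'E'
from h import *
from scipy.optimize import brentq
tt=np.array([-153.6,-48.])  # tip middle in tool x,z
def tcp(th,rt=28.0):
    und=lambda dy:(0 if dy<14 else 1+5*(dy-14)/96+0.)+ (-4 if dy<14 else -2-2+0.0) if False else (-4 if dy<14 else -3+5*(dy-14)/96)
    dy=brentq(lambda d: rt+d*np.cos(th)+und(d)*np.sin(th)-58,14.01,80)
    zt=104.5+dy*np.sin(th)-und(dy)*np.cos(th)
    heel=104.5-(-14*np.sin(th)-4*np.cos(th)) # heel resting on the shoulder
    zt=max(zt,heel)
    # tool x=(cos,-sin) , tool z=(-sin,-cos) in (r,z)
    X=np.array([np.cos(th),-np.sin(th)]);Z=np.array([-np.sin(th),-np.cos(th)])
    return np.array([rt,zt])-tt[0]*X-tt[1]*Z, zt
th0,P0,_=0,*tcp(0,25.7)
for i,th in enumerate([.03,.06,.09,.12,.15,.18,.21,.24,.27,.30,.33,.36,.39,.42,.45,.48,.51,.54]):
    rt=min(28,25.7+th*12)
    P,zt=tcp(th,rt); d=P-P0; X=np.array([np.cos(th0),-np.sin(th0)]);Z=np.array([-np.sin(th0),-np.cos(th0)])
    print(th,"tip z %.1f"%zt,"TCP r,z",P.round(1),"row x %.4f z %.4f turn %.4f"%(d@X/200,d@Z/200,-(th-th0)/(np.pi/2))); th0,P0=th,P
E
python3 lev.py
```

```text
0.03 tip z 108.9 TCP r,z [178.2  56.3] row x -0.0057 z 0.0208 turn -0.0191
0.06 tip z 109.3 TCP r,z [176.9  52.2] row x -0.0058 z 0.0208 turn -0.0191
0.09 tip z 109.7 TCP r,z [175.4  48.1] row x -0.0059 z 0.0208 turn -0.0191
0.12 tip z 110.3 TCP r,z [173.9  44.3] row x -0.0060 z 0.0198 turn -0.0191
0.15 tip z 111.2 TCP r,z [172.2  40.8] row x -0.0063 z 0.0182 turn -0.0191
0.18 tip z 112.1 TCP r,z [170.4  37.4] row x -0.0064 z 0.0182 turn -0.0191
0.21 tip z 113.0 TCP r,z [168.2  34.1] row x -0.0077 z 0.0183 turn -0.0191
0.24 tip z 114.0 TCP r,z [165.8  30.9] row x -0.0085 z 0.0183 turn -0.0191
0.27 tip z 115.0 TCP r,z [163.2  27.7] row x -0.0087 z 0.0183 turn -0.0191
0.3 tip z 115.9 TCP r,z [160.6  24.7] row x -0.0088 z 0.0182 turn -0.0191
0.33 tip z 116.9 TCP r,z [157.8  21.8] row x -0.0090 z 0.0182 turn -0.0191
0.36 tip z 118.0 TCP r,z [154.8  18.9] row x -0.0092 z 0.0181 turn -0.0191
0.39 tip z 119.0 TCP r,z [151.8  16.2] row x -0.0094 z 0.0181 turn -0.0191
0.42 tip z 120.1 TCP r,z [148.7  13.6] row x -0.0096 z 0.0180 turn -0.0191
0.45 tip z 121.2 TCP r,z [145.4  11.1] row x -0.0098 z 0.0179 turn -0.0191
0.48 tip z 122.3 TCP r,z [142.1   8.8] row x -0.0100 z 0.0179 turn -0.0191
0.51 tip z 123.4 TCP r,z [138.6   6.6] row x -0.0102 z 0.0178 turn -0.0191
0.54 tip z 124.6 TCP r,z [135.1   4.5] row x -0.0105 z 0.0177 turn -0.0191
```

Call:
servo_tool([
  [[-0.0057,0,0.0208],[0,-0.0191,0],0],
  [[-0.0058,0,0.0208],[0,-0.0191,0],0],
  [[-0.0059,0,0.0208],[0,-0.0191,0],0],
  [[-0.006,0,0.0198],[0,-0.0191,0],0],
  [[0,0,0],[0,0,0],0],
])

```text
time_s: 13.65
eef_pos: [451.8, -20.4, 43.3]
ee_rot: [0.059, 0.258, 0.964, -0.016]
force: [-1.0, -0.1, -0.9]
grip_width: 0.274
grip_force: 117.7
```

Call:
servo_tool([
  [[-0.0063,0,0.0182],[0,-0.0191,0],0],
  [[-0.0064,0,0.0182],[0,-0.0191,0],0],
  [[0,0,0],[0,0,0],0],
])

```text
time_s: 13.95
eef_pos: [454.9, -22.1, 36.6]
ee_rot: [0.088, 0.258, 0.962, -0.024]
force: [-1.3, 0.6, -0.0]
grip_width: 0.276
grip_force: 117.7
```

```bash
python3 -c "
from h import *
tipnow(); print(telemetry.sense()['wrist_torque'],telemetry.sense()['eef_pos'])"
```

```text
tip [579.  -92.8 109.2] r 29.2 ang 148.6 F [-1.3  0.6 -0. ] w 0.276 t 13.95
[0.10804185 0.1478025  0.05346445] [454.9275558  -22.14870245  36.56460824]
```

Call:
servo_tool([
  [[-0.0077,0,0.0183],[0,-0.0191,0],0],
  [[0,0,0],[0,0,0],0],
])

```text
time_s: 14.15
eef_pos: [456.7, -23.2, 33.2]
ee_rot: [0.102, 0.257, 0.961, -0.027]
force: [-1.4, 1.2, 0.1]
grip_width: 0.277
grip_force: 117.9
```

Call:
servo_tool([
  [[-0.0085,0,0.0183],[0,-0.0191,0],0],
  [[0,0,0],[0,0,0],0],
])

```text
time_s: 14.35
eef_pos: [458.6, -24.4, 29.9]
ee_rot: [0.116, 0.257, 0.959, -0.031]
force: [-2.1, 1.2, -0.6]
grip_width: 0.28
grip_force: 118.1
```

Call:
servo_tool([
  [[-0.0087,0,0.0183],[0,-0.0191,0],0],
  [[0,0,0],[0,0,0],0],
])

```text
time_s: 14.55
eef_pos: [460.9, -25.7, 26.8]
ee_rot: [0.13, 0.256, 0.957, -0.035]
force: [-2.7, 3.0, -0.6]
grip_width: 0.278
grip_force: 118.2
```

```bash
python3 -c "
from h import *
tipnow(); print(telemetry.sense()['wrist_torque'],telemetry.sense()['eef_pos'])
a=optics.capture('scene'); cv2.imwrite('pics/a8.png',a)
a0=cv2.imread('pics/a7.png'); d=cv2.absdiff(a,a0)[120:220,240:340].sum(2); print((d[20:70,30:85]>60).sum())"
```

```text
tip [578.9 -92.8 111.8] r 29.3 ang 148.8 F [-2.7  3.  -0.6] w 0.278 t 14.55
[0.31772846 0.4643328  0.03598016] [460.85993006 -25.67761897  26.81593013]
565
```

Call:
servo_tool([
  [[-0.005,0,0.0183],[0,-0.0191,0],0],
  [[0,0,0],[0,0,0],0],
])

```text
time_s: 14.8
eef_pos: [462.9, -26.8, 23.7]
ee_rot: [0.145, 0.256, 0.955, -0.039]
force: [-1.8, 2.4, -0.1]
grip_width: 0.274
grip_force: 118.2
```

Call:
servo_tool([
  [[-0.005,0,0.0183],[0,-0.0191,0],0],
  [[0,0,0],[0,0,0],0],
])

```text
time_s: 15.0
eef_pos: [464.2, -27.7, 20.2]
ee_rot: [0.159, 0.255, 0.953, -0.043]
force: [-3.6, 2.2, -0.8]
grip_width: 0.273
grip_force: 118.2
```

```bash
cat > look.py <<'E'
from h import *
import sys
tipnow(); print(np.round(telemetry.sense()['wrist_torque'],2),np.round(telemetry.sense()['eef_pos'],1))
a=optics.capture('scene'); b=optics.capture('top'); cv2.imwrite(f'pics/a{sys.argv[1]}.png',a); cv2.imwrite(f'pics/b{sys.argv[1]}.png',b)
# cap displacement: match dome patch from first pictures
for n,im,box in(('scene',a,(284,143,314,164)),('top',b,(308,178,332,204))):
    x0,y0,x1,y1=box; T=cv2.imread(f'pics/{n}0.png')[y0:y1,x0:x1]; S=im[y0-12:y1+12,x0-12:x1+12]
    R=cv2.matchTemplate(cv2.resize(S,None,fx=4,fy=4,interpolation=2),cv2.resize(T,None,fx=4,fy=4,interpolation=2),cv2.TM_CCOEFF_NORMED)
    _,v,_,l=cv2.minMaxLoc(R); print(n,"shift px",l[0]/4-12,l[1]/4-12,round(v,3))
E
python3 look.py 9
```

```text
tip [577.6 -92.2 113.2] r 30.8 ang 149.0 F [-3.6  2.2 -0.8] w 0.273 t 15.0
[0.38 0.69 0.04] [464.2 -27.7  20.2]
scene shift px -0.25 -0.5 0.97
top shift px 0.5 -0.5 0.973
```

Call:
servo_tool([
  [[-0.008,0,0.0185],[0,-0.0191,0],0],
  [[-0.008,0,0.0185],[0,-0.0191,0],0],
  [[0,0,0],[0,0,0],0],
])

```text
time_s: 15.4
eef_pos: [468.3, -30.3, 13.8]
ee_rot: [0.187, 0.254, 0.948, -0.051]
force: [-4.6, 3.1, -2.9]
grip_width: 0.282
grip_force: 118.3
```

Call:
servo_tool([
  [[-0.0085,0,0.0185],[0,-0.0191,0],0],
  [[0,0,0],[0,0,0],0],
])

```text
time_s: 15.6
eef_pos: [471.0, -32.0, 11.1]
ee_rot: [0.201, 0.253, 0.945, -0.055]
force: [-5.5, 4.3, -2.3]
grip_width: 0.278
grip_force: 118.3
```

```bash
python3 look.py 10
```

```text
tip [576.9 -92.  115.4] r 31.5 ang 149.4 F [-5.5  4.3 -2.3] w 0.278 t 15.6
[0.58 0.97 0.08] [471.  -32.   11.1]
scene shift px -0.25 -0.5 0.971
top shift px 0.5 -0.75 0.966
```

```bash
python3 - <<'E'
from h import *
def sh(n,i,j,box):
    x0,y0,x1,y1=box; f=lambda k:cv2.resize(cv2.cvtColor(cv2.imread(f'pics/{n}{k}.png'),cv2.COLOR_BGR2GRAY)[y0:y1,x0:x1],None,fx=4,fy=4,interpolation=2).astype(np.float32)
    # least squares small shift by ECC
    W=np.eye(2,3,dtype=np.float32)
    try: cc,W=cv2.findTransformECC(f(i),f(j),W,cv2.MOTION_TRANSLATION,(3,200,1e-5),None,3); return W[:,2]/4,cc
    except Exception as e: return str(e)[:50]
for j in(7,8,9,10):
    print(j,"scene dome",sh('a',6,j,(283,142,314,166)),"shoulder L",sh('a',6,j,(270,150,290,185)))
    if j!=8: print(j,"top dome",sh('b',6,j,(308,178,332,203)))
# shaft dark pixels over the shoulder in scene a10; predicted rigid tip/shaft
p,r=pose(); q=lambda x,z:p+r.apply([x,.8,z])
for n,f in(("scene","a10"),("top","b10")):
    print(n,"pred tip,-30,-60,-100",proj(cam(n),[q(-153.6,-48),q(-123,-49),q(-93,-50),q(-53,-52)]).round(1).tolist(), "handle end", proj(cam(n),[q(46,-54)]).round(1))
    im=cv2.cvtColor(cv2.imread(f"pics/{f}.png"),cv2.COLOR_BGR2GRAY)
    x0,y0=(296,145) if n=="scene" else (298,195)
    print(im[y0:y0+30,x0:x0+26])
E
```

```text
7 scene dome (array([-0.1688985 ,  0.03133981], dtype=float32), 0.8918040159204208) shoulder L (array([-0.00303409, -0.00081927], dtype=float32), 0.9999378670971535)
7 top dome (array([-0.00365969, -0.00725904], dtype=float32), 0.9991546413783152)
8 scene dome (array([-0.30757335, -0.5250689 ], dtype=float32), 0.8778542955490309) shoulder L (array([-0.08156441, -0.01545183], dtype=float32), 0.9944573240945407)
9 scene dome (array([-0.39920366, -0.6276683 ], dtype=float32), 0.8733405866493607) shoulder L (array([-0.10786217, -0.0307723 ], dtype=float32), 0.9922447701311524)
9 top dome (array([ 0.41700953, -0.540245  ], dtype=float32), 0.9751315896283951)
10 scene dome (array([-0.3230903, -0.6590929], dtype=float32), 0.8667558048923686) shoulder L (array([-0.06247452, -0.05755097], dtype=float32), 0.9946425444245882)
10 top dome (array([ 0.58756393, -0.654703  ], dtype=float32), 0.9532582125051664)
scene pred tip,-30,-60,-100 [[303.5, 165.8], [308.0, 176.5], [312.6, 187.2], [318.8, 201.6]] handle end [[334.3 238.8]]
[[191 196 205 201 193 188 176 154 132 115 114 113 111 110 113 114 115 
[... 5889 characters left out ...]
70  58  58
   98 166 204 214 204 158 111 102]
 [ 52  50  52  57  62  70  66  73  86 100 103 106 105 105 100  77  58  54
  104 181 218 226 222 176 126 107]
 [ 53  54  48  50  54  58  64  73  87  94 100 102 102 103 101  83  64  58
   93 157 207 220 207 160 119 108]
 [ 72  68  58  53  52  50  59  64  74  79  88  94  99 101 100  92  78  67
   67 101 138 156 148 121 108 103]
 [101  92  80  62  53  55  61  56  57  60  66  69  77  81  92  92  89  84
   64  66  81  97 103  99  97  95]
 [108 108  97  82  69  62  69  69  68  68  70  70  61  65  65  73  81  82
   74  73  74  82  90  95  98  99]
 [108 109 101  79  72  80  94 100 101 101 101  94  81  68  69  75  91  99
   93  89  94 103 107 111 109 110]]
```

The dome has moved 0.6 px up and away from the blade in both views, so the near side of the rim is rising. I keep levering.

Call:
servo_tool([
  [[-0.0065,0,0.019],[0,-0.0191,0],0],
  [[-0.0065,0,0.019],[0,-0.0191,0],0],
  [[0,0,0],[0,0,0],0],
])

```text
time_s: 16.0
eef_pos: [476.2, -35.1, 5.5]
ee_rot: [0.23, 0.251, 0.938, -0.063]
force: [-5.0, 2.5, -3.5]
grip_width: 0.276
grip_force: 118.2
```

Call:
servo_tool([
  [[-0.007,0,0.019],[0,-0.0191,0],0],
  [[0,0,0],[0,0,0],0],
])

```text
time_s: 16.2
eef_pos: [478.5, -36.8, 3.6]
ee_rot: [0.242, 0.25, 0.935, -0.067]
force: [-5.2, 4.7, -3.6]
grip_width: 0.275
grip_force: 118.3
```

```bash
cat >> look.py <<'E'
def sh(n,i,j,box):
    x0,y0,x1,y1=box; f=lambda k:cv2.resize(cv2.cvtColor(cv2.imread(f'pics/{n}{k}.png'),cv2.COLOR_BGR2GRAY)[y0:y1,x0:x1],None,fx=4,fy=4,interpolation=2).astype(np.float32)
    W=np.eye(2,3,dtype=np.float32)
    try: cc,W=cv2.findTransformECC(f(i),f(j),W,cv2.MOTION_TRANSLATION,(3,200,1e-5),None,3); return W[:,2]/4,cc
    except Exception as e: return str(e)[:50]
print("ECC scene",sh('a',7,sys.argv[1],(283,142,314,166)),"top",sh('b',7,sys.argv[1],(308,178,332,203)))
E
python3 look.py 11
```

```text
tip [576.2 -91.9 118. ] r 32.1 ang 150.0 F [-5.2  4.7 -3.6] w 0.275 t 16.2
[0.69 1.04 0.2 ] [478.5 -36.8   3.6]
scene shift px 0.0 -0.75 0.954
top shift px 0.75 -0.75 0.971
ECC scene (array([-0.12754586, -0.9107824 ], dtype=float32), 0.9316264787966049) top (array([ 0.7235448, -0.8034206], dtype=float32), 0.9692206075842402)
```

The hand is still carrying the tip rather than bearing on the fulcrum (Fz negative), so I push the handle straight down.

Call:
servo_tool([
  [[0.005,0,0.009],[0,0,0],0],
  [[0.005,0,0.009],[0,0,0],0],
  [[0,0,0],[0,0,0],0],
])

```text
time_s: 16.6
eef_pos: [479.8, -37.2, 0.5]
ee_rot: [0.243, 0.251, 0.935, -0.066]
force: [-3.0, 1.7, 0.1]
grip_width: 0.275
grip_force: 118.6
```

Call:
servo_tool([
  [[0.005,0,0.009],[0,0,0],0],
  [[0.005,0,0.009],[0,0,0],0],
  [[0,0,0],[0,0,0],0],
])

```text
time_s: 16.9
eef_pos: [480.3, -37.2, -3.3]
ee_rot: [0.243, 0.251, 0.935, -0.066]
force: [-1.2, 1.4, 3.5]
grip_width: 0.277
grip_force: 118.7
```

```bash
python3 look.py 12
```

```text
tip [577.6 -92.3 111.5] r 30.7 ang 149.3 F [-1.2  1.4  3.5] w 0.277 t 16.9
[-0.1  -0.36  0.1 ] [480.3 -37.2  -3.3]
scene shift px 0.0 -0.5 0.981
top shift px 0.25 -0.5 0.982
ECC scene (array([-0.0524705 , -0.47172347], dtype=float32), 0.958120015839888) top (array([ 0.3426004 , -0.39728078], dtype=float32), 0.9551034210160071)
```

Call:
servo_tool([
  [[-0.01,0,0.0178],[0,-0.0191,0],0],
  [[-0.01,0,0.0178],[0,-0.0191,0],0],
  [[0,0,0],[0,0,0],0],
])

```text
time_s: 17.3
eef_pos: [490.0, -39.6, 6.1]
ee_rot: [0.26, 0.25, 0.93, -0.071]
force: [1.3, 1.2, -0.9]
grip_width: 0.276
grip_force: 117.4
```

Call:
servo_tool([
  [[-0.0105,0,0.0178],[0,-0.0191,0],0],
  [[-0.0105,0,0.0178],[0,-0.0191,0],0],
  [[0,0,0],[0,0,0],0],
])

```text
time_s: 17.6
eef_pos: [503.7, -43.0, 21.4]
ee_rot: [0.276, 0.248, 0.925, -0.075]
force: [0.0, 0.3, -0.8]
grip_width: 0.274
grip_force: 117.6
```

```bash
python3 look.py 13
```

```text
tip [593.7 -94.  143.8] r 17.4 ang 126.2 F [ 0.   0.3 -0.8] w 0.274 t 17.6
[0.2  0.4  0.04] [503.7 -43.   21.4]
scene shift px -0.25 -3.5 0.674
top shift px -0.25 -0.5 0.672
ECC scene (array([-0.25742912, -1.4953382 ], dtype=float32), 0.5518299608079893) top (array([-0.05116545, -0.32679164], dtype=float32), 0.6842641344862224)
```

```bash
python3 - <<'E'
from h import *
s=telemetry.sense(); print(np.round(s["joints"],3)); p,r=pose(); print(r.as_matrix().round(3))
a=cv2.imread("pics/a13.png");b=cv2.imread("pics/b13.png")
v=np.hstack([cv2.resize(a[120:220,240:340],(400,400),interpolation=cv2.INTER_CUBIC),cv2.resize(b[150:250,260:360],(400,400),interpolation=cv2.INTER_CUBIC)])
cv2.imwrite("pics/v13.png",v)
E
```

```text
[-0.219  0.346  2.18  -1.231  0.178 -0.087]
[[-0.725  0.501  0.472]
 [ 0.419  0.865 -0.276]
 [-0.546 -0.002 -0.837]]
```

View pics/v13.png

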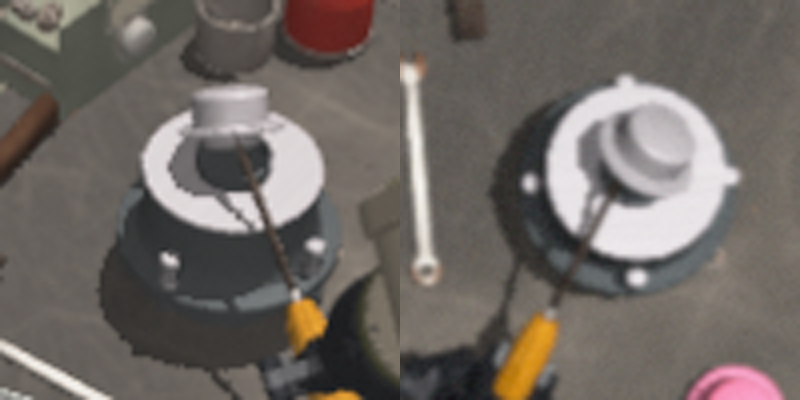

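The picture shows the cap sprung: it stands raised and tilted away on the hub, propped on the blade (scene dome at ~(297,147), top dome at ~(325,185)). Joint 4 is at its limit, so I turn back, lowering the tip, and then draw the blade out along its own axis.

Call:
servo_tool([
  [[0.01,0,0],[0,0.0191,0],0],
  [[0.01,0,0],[0,0.0191,0],0],
  [[0.01,0,0],[0,0.0191,0],0],
  [[0,0,0],[0,0,0],0],
])

```text
time_s: 18.1
eef_pos: [498.3, -40.5, 17.3]
ee_rot: [0.234, 0.252, 0.937, -0.064]
force: [-1.0, 2.1, -0.3]
grip_width: 0.277
grip_force: 117.6
```

```bash
python3 look.py 14; python3 -c "
from h import *
print(np.round(telemetry.sense()['joints'],3),pose()[1].as_matrix().round(3).tolist())"
```

```text
tip [597.5 -96.7 130. ] r 13.1 ang 120.0 F [-1.   2.1 -0.3] w 0.277 t 18.1
[0.18 0.2  0.14] [498.3 -40.5  17.3]
scene shift px 0.25 -1.5 0.606
top shift px 4.5 -4.75 0.631
ECC scene (array([ 0.07212514, -0.89786965], dtype=float32), 0.5363325281252151) top (array([-1.1415302,  0.5576009], dtype=float32), 0.6240607667540597)
[-0.232  0.344  2.137 -0.645  0.233 -0.681] [[-0.764, 0.501, 0.407], [0.441, 0.865, -0.239], [-0.472, -0.003, -0.882]]
```

Call:
servo_tool([
  [[0.025,0,-0.003],[0,0,0],0],
  [[0.025,0,-0.003],[0,0,0],0],
  [[0.025,0,-0.003],[0,0,0],0],
  [[0.03,0,-0.002],[0,0,0],0],
  [[0.03,0,-0.002],[0,0,0],0],
  [[0.03,0,-0.003],[0,0,0],0],
  [[0.03,0,-0.005],[0,0,0],0],
  [[0,0,0],[0,0,0],0],
])

```text
time_s: 19.0
eef_pos: [465.9, -21.9, 2.1]
ee_rot: [0.234, 0.251, 0.937, -0.064]
force: [-0.3, -0.0, -0.8]
grip_width: 0.275
grip_force: 117.5
```

```bash
python3 look.py 15; python3 -c "
from h import *
print(np.round(telemetry.sense()['joints'],3))"
```

```text
tip [565.1 -78.  114.6] r 49.1 ang 142.3 F [-0.3 -0.  -0.8] w 0.275 t 19.0
[ 0.16  0.27 -0.02] [465.9 -21.9   2.1]
scene shift px 0.75 -4.25 0.651
top shift px 2.75 -1.75 0.9
ECC scene (array([ 0.53125256, -4.344583  ], dtype=float32), 0.5684528998641193) top (array([ 2.913843, -1.822783], dtype=float32), 0.9106042471994229)
[-0.201  0.335  2.224 -0.94   0.19  -0.353]
```

The blade is clear of the cap. I raise and level the driver, then take it back to its original spot.

Call:
servo_tool([
  [[0.05,0,-0.1],[0,0,0],0],
  [[0.05,0,-0.15],[0,0,0],0],
  [[0.05,0,-0.15],[0,0.05,0],0],
  [[0.05,0,-0.1],[0,0.08,0],0],
  [[0.05,0,-0.1],[0,0.08,0],0],
  [[0.05,0,0],[0,0.08,0],0],
  [[0.05,0,0],[0,0,0],0],
  [[0,0,0],[0,0,0],0],
])

```text
time_s: 19.9
eef_pos: [373.3, 27.0, 75.1]
ee_rot: [0.041, 0.264, 0.963, -0.02]
force: [-0.4, 0.5, -0.8]
grip_width: 0.277
grip_force: 117.9
```

```bash
python3 look.py 16; python3 -c "
from h import *
delta([414,160,110],74.3); print(np.round(telemetry.sense()['joints'],3))"
```

```text
tip [502.3 -47.5 134.3] r 118.4 ang 149.3 F [-0.4  0.5 -0.8] w 0.277 t 19.9
[ 0.02  0.07 -0.01] [373.3  27.   75.1]
scene shift px 0.75 -4.25 0.653
top shift px 2.75 -1.75 0.9
ECC scene (array([ 0.52680844, -4.343893  ], dtype=float32), 0.5694050861170189) top (array([ 2.9038603, -1.8308434], dtype=float32), 0.914340924655146)
shift [ 0.1488  0.6714 -0.1995] turn [0.0281 0.0563 0.8334]
[-0.206  0.096  2.118 -0.061  0.849 -1.203]
```

Call:
servo_tool([
  [[0.037,0.168,-0.05],[0,0,0],0],
  [[0.037,0.168,-0.05],[0,0,0],0],
  [[0.037,0.168,-0.05],[0,0,0],0],
  [[0.037,0.168,-0.05],[0,0,0],0],
  [[0,0,0],[0.0031,0.0063,0.0926],0],
  [[0,0,0],[0.0031,0.0063,0.0926],0],
  [[0,0,0],[0.0031,0.0063,0.0926],0],
  [[0,0,0],[0.0031,0.0063,0.0926],0],
])

```text
time_s: 20.8
eef_pos: [414.6, 160.0, 110.2]
ee_rot: [0.024, 0.532, 0.846, -0.012]
force: [-0.3, 0.2, -0.7]
grip_width: 0.276
grip_force: 118.1
```

Call:
servo_tool([
  [[0,0,0],[0.0031,0.0063,0.0926],0],
  [[0,0,0],[0.0031,0.0063,0.0926],0],
  [[0,0,0],[0.0031,0.0063,0.0926],0],
  [[0,0,0],[0.0031,0.0063,0.0926],0],
  [[0,0,0],[0.0031,0.0063,0.0926],0],
  [[0,0,0],[0,0,0],0],
])

```text
time_s: 21.4
eef_pos: [414.7, 159.7, 110.3]
ee_rot: [-0.0, 0.798, 0.603, 0.0]
force: [-0.4, 0.2, -0.9]
grip_width: 0.279
grip_force: 118.1
```

```bash
python3 - <<'E'
from h import *
tipnow(); delta([414,160,-30],74.3)
b=optics.capture("top");a=optics.capture("scene");cv2.imwrite("pics/a17.png",a);cv2.imwrite("pics/b17.png",b)
p,r=pose(); t=p+r.apply([-153.6,.8,-46]); h=p+r.apply([46,0,-54])
print("pred tip",proj(cam("scene"),[t]),proj(cam("top"),[t]),"hend",proj(cam("scene"),[h]))
# dark shaft pixels: compare with lifted-image background at scene0
d=cv2.absdiff(a,cv2.imread("pics/scene0.png")).sum(2)
ys,xs=np.where(d[205:262,320:380]>60); 
k=np.argsort(xs-ys)[-6:]; print("tip-ish scene",[(320+xs[i],205+ys[i]) for i in k])
E
```

```text
tip [373.6  11.6 155.7] r 259.6 ang 152.6 F [-0.4  0.2 -0.9] w 0.279 t 21.4
shift [ 0.     -0.0035  0.7014] turn [-0.0001 -0.0006 -0.0011]
pred tip [[353.59709186 219.48215556]] [[276.74540501 283.22080121]] hend [[281.84778121 262.97095933]]
tip-ish scene [(np.int64(363), np.int64(206)), (np.int64(364), np.int64(206)), (np.int64(363), np.int64(205)), (np.int64(365), np.int64(206)), (np.int64(364), np.int64(205)), (np.int64(365), np.int64(205))]
```

Call:
servo_tool([
  [[0,0,0.15],[0,0,0],0],
  [[0,0,0.2],[0,0,0],0],
  [[0,0,0.2],[0,0,0],0],
  [[0,0,0.07],[0,0,0],0],
  [[0,0,0.03],[0,0,0],0],
  [[0,0,0],[0,0,0],0],
])

```text
time_s: 22.1
eef_pos: [414.7, 160.1, -19.6]
ee_rot: [-0.001, 0.797, 0.605, 0.0]
force: [-0.0, 1.3, -0.8]
grip_width: 0.276
grip_force: 118.1
```

Call:
servo_tool([
  [[0,0,0.015],[0,0,0],0],
  [[0,0,0.015],[0,0,0],0],
  [[0,0,0],[0,0,0],0],
])

```text
time_s: 22.4
eef_pos: [415.1, 160.1, -25.1]
ee_rot: [-0.0, 0.797, 0.604, 0.001]
force: [0.1, 0.7, -1.4]
grip_width: 0.278
grip_force: 118.1
```

Call:
servo_tool([
  [[0,0,0.012],[0,0,0],0],
  [[0,0,0],[0,0,0],0],
])

```text
time_s: 22.6
eef_pos: [414.9, 160.0, -27.8]
ee_rot: [-0.001, 0.797, 0.604, 0.0]
force: [0.6, 0.1, -1.9]
grip_width: 0.274
grip_force: 118.1
```

Call:
servo_tool([
  [[0,0,0.015],[0,0,0],0],
  [[0,0,0.015],[0,0,0],0],
  [[0,0,0],[0,0,0],0],
])

```text
time_s: 22.9
eef_pos: [414.6, 160.0, -34.2]
ee_rot: [-0.001, 0.797, 0.604, 0.0]
force: [-0.9, -0.5, -0.6]
grip_width: 0.274
grip_force: 118.1
```

Call:
servo_tool([
  [[0,0,0.012],[0,0,0],0],
  [[0,0,0],[0,0,0],0],
])

```text
time_s: 23.1
eef_pos: [414.7, 160.1, -36.4]
ee_rot: [-0.001, 0.797, 0.604, 0.0]
force: [0.1, -0.1, -1.2]
grip_width: 0.276
grip_force: 118.1
```

Call:
servo_tool([
  [[0,0,0.008],[0,0,0],0],
  [[0,0,0],[0,0,0],0],
])

```text
time_s: 23.3
eef_pos: [414.8, 160.1, -37.9]
ee_rot: [-0.001, 0.797, 0.604, 0.0]
force: [-0.6, 0.0, -0.4]
grip_width: 0.271
grip_force: 118.1
```

Call:
servo_tool([
  [[0,0,0.004],[0,0,0],0],
  [[0,0,0],[0,0,0],0.35],
  [[0,0,0],[0,0,0],0.45],
  [[0,0,0],[0,0,0],0.6],
  [[0,0,0],[0,0,0],0.7],
  [[0,0,0],[0,0,0],0.7],
  [[0,0,-0.05],[0,0,0],0.8],
  [[0,0,-0.1],[0,0,0],1],
])

```text
time_s: 24.1
eef_pos: [414.1, 159.9, -8.5]
ee_rot: [-0.001, 0.797, 0.604, -0.001]
force: [-0.1, -0.3, -0.5]
grip_width: 0.946
grip_force: 0.0
```

Call:
servo_tool([
  [[0,0,-0.2],[0,0,0],1],
  [[0,0,-0.25],[0,0,0],1],
  [[0,0,-0.25],[0,0,0],1],
  [[0,0,-0.25],[0,0,0],1],
  [[0,0,-0.1],[0,0,0],1],
  [[0,0,0],[0,0,0],1],
])

```text
time_s: 24.7
eef_pos: [416.0, 159.9, 204.9]
ee_rot: [0.001, 0.797, 0.604, 0.003]
force: [0.5, -0.8, -1.2]
grip_width: 1.004
grip_force: 0.0
```

```bash
cat > blob.py <<'E'
from h import *
import sys
k=sys.argv[1]; p=pose(); print(p[0].round(1), telemetry.sense()["time_s"])
ims={n:optics.capture(n) for n in("wrist","top","scene")}
for n,im in ims.items(): cv2.imwrite(f"pics/{n}_{k}.png",im)
for n in("wrist","top","scene"):
    c=cam(n,p); hsv=cv2.cvtColor(ims[n],cv2.COLOR_BGR2HSV); m=((hsv[...,0]>8)&(hsv[...,0]<28)&(hsv[...,1]>170)&(hsv[...,2]>90)).astype(np.uint8)
    nn,l,st,ce=cv2.connectedComponentsWithStats(m)
    for i in range(1,nn):
        if st[i,4]>100:
            ys,xs=np.where(l==i); bp=cv2.boxPoints(cv2.minAreaRect(np.c_[xs,ys].astype(np.float32))); w=px2pl(c,bp,15).round(0)[:,:2]
            if 330<w[:,0].mean()<480 and w[:,1].mean()>50: print(n,st[i],w.tolist())
E
python3 blob.py 18; python3 - <<'E'
from h import *
# cap position: ellipse fit/edges in top and scene; print dome tops via triangulation of matched shift
ct,cs=cam("top"),cam("scene")
X0,e=tri([(ct,proj(ct,[[602.3,-108,140]])[0]),(cs,proj(cs,[[602.3,-108,140]])[0])])
X,e=tri([(ct,proj(ct,[X0])[0]+[2.9,-1.8]),(cs,proj(cs,[X0])[0]+[.53,-4.34])]); print("dome top moved to",X.round(1),e)
E
```

```text
[416.  159.9 204.9] 24.7
wrist [ 239  136   22   65 1189] [[412.0, 207.0], [439.0, 199.0], [416.0, 112.0], [387.0, 121.0]]
scene [278 279  35  26 404] [[442.0, 199.0], [418.0, 109.0], [390.0, 122.0], [414.0, 211.0]]
dome top moved to [ 605.4 -114.4  148.3] [[-0.1, -0.1], [0.1, 0.0]]
```

The driver lies flat where it was. Now the cap: go above the hub, tool x toward 46.6° so the same grasp suits the tin.

```bash
python3 -c "
from h import *
delta([604,-112,205],46.6)"
```

```text
shift [-1.05    1.2814 -0.0261] turn [-1.600e-03 -2.000e-04  3.075e-01]
```

Call:
servo_tool([
  [[-0.131,0.16,0],[0,0,0],1],
  [[-0.131,0.16,0],[0,0,0],1],
  [[-0.131,0.16,0],[0,0,0],1],
  [[-0.131,0.16,0],[0,0,0],1],
  [[-0.131,0.16,0],[0,0,0],1],
  [[-0.131,0.16,0],[0,0,0],1],
  [[-0.131,0.16,0],[0,0,0],1],
  [[-0.131,0.16,0],[0,0,0],1],
])

```text
time_s: 25.65
eef_pos: [604.7, -112.8, 199.1]
ee_rot: [-0.002, 0.797, 0.604, -0.0]
force: [0.2, 0.0, 0.8]
grip_width: 1.001
grip_force: 0.0
```

Call:
servo_tool([
  [[0,0,0],[0,0,0.077],1],
  [[0,0,0],[0,0,0.077],1],
  [[0,0,0],[0,0,0.077],1],
  [[0,0,0],[0,0,0.077],1],
  [[0,0,0],[0,0,0],1],
])

```text
time_s: 26.15
eef_pos: [604.0, -111.3, 199.2]
ee_rot: [-0.002, 0.919, 0.395, -0.001]
force: [-1.0, -0.3, -0.6]
grip_width: 0.999
grip_force: 0.0
```

```bash
python3 - <<'E'
from h import *
p=pose(); print(p[0].round(1),telemetry.sense()["time_s"]); w=optics.capture("wrist"); cv2.imwrite("pics/w19.png",w); c=cam("wrist",p)
print("pred shoulder ctr",proj(c,[[602.3,-108,104.5]]),"edge r58",proj(c,[[602.3+58,-108,104.5],[602.3-58,-108,104.5],[602.3,-50,104.5],[602.3,-166,104.5]]).round(0).tolist())
print("pred dome top",proj(c,[[605,-114,145]]))
g=cv2.cvtColor(w,cv2.COLOR_BGR2GRAY); u,v=proj(c,[[604,-110,130]])[0].astype(int); print(u,v)
s=g[max(v-75,0):v+75:3,u-75:u+75:3]; 
print("\n".join("".join(" .:-=+*#%@"[min(int(x)//26,9)] for x in row) for row in s))
for pr in((30,60),):
    C=cv2.HoughCircles(cv2.medianBlur(g,3),cv2.HOUGH_GRADIENT,1.2,10,param1=100,param2=22,minRadius=25,maxRadius=130)
    print(None if C is None else C[0][:14].round(1))
E
```

```text
[ 604.  -111.3  199.2] 26.15
pred shoulder ctr [[248.68149116 182.91449591]] edge r58 [[290.0, 144.0], [210.0, 219.0], [209.0, 142.0], [286.0, 221.0]]
pred dome top [[254.76834741 196.01417261]]
251 189
:..:::..::::::::::::::::::::::::::::===--======--=
::...:..::::::::::::::::::::::::::::==========---=
::::::::::::::::::::::::::::::::::::-=============
.:::::::-:::::::::::::::::::::::::::=:============
.::::-==:::::::::::::::----:::::::::=::===========
:--====-:::-::::::-+++++++++++#::::=:::===========
=======:::+++:::-+++++++@++++@*++:::::*@*=========
=======::-+++::+++++++++@++++@*++++:::@@@========-
======-:::==-=++++++++++++++++++++++-:@@@========-
======-:-:::++++++++@+++++++++++++++++-*==========
======:-:::+++++++@@@@@*++++@+*+++++@+*===========
======::::=+++++@@@**++++++*@@#+++++@@@#==========
=======::-++@@@@@@*++++++++++@@#++++@@@@+=========
=======::@@@@@@@*++++++++++++++@+++@@@@@@=========
=======:#@@@@@@@++++++*%@@@@%*++@@@@@@@@@#+=======
=======:@@@@@@@*++++%@@@@@@@@@@#+@@@@@@@@@=+======
=======#@@@@@@*+++*@@@@@@+++*@@@@+@@@@@@@@+=======
====+==@@@@@@@+++*@@@@+=======
[... 1247 characters left out ...]
=============+++=++++++++++++++++++++++===+=====
==================+++++++++++++++=++++++===+======
=======-::::::========++++++++++++++++++==========
======-::-=--:::========+++=+++==+++++++==========
=====:-*####%#+::=======+++====+=++++++++++=======
=====-#+=====#%#--======+++=======+++++++++======+
====:%==------=%%:========++=====++++====+++==+===
====**=--------#%#===========+++++++===+++++++++++
[[135.  154.2 126.6]
 [ 88.2   9.   81.2]
 [267.  168.6 125.3]
 [138.6 143.4 129.3]
 [305.4 139.8 129.3]
 [285.  149.4 126.6]
 [311.4 161.4 120. ]
 [130.2 137.4 129.3]
 [288.6 160.2 129.3]
 [394.2 161.4 116.1]
 [345.  235.8 129.3]
 [298.2 147.  129.3]
 [107.4 149.4 110.8]
 [335.4 216.6 128. ]]
```

```bash
python3 - <<'E'
from h import *
c=cam("wrist"); D=px2pl(c,[(256.4,196.5)],143)[0]; Rm=px2pl(c,[(253,191)],121)[0]; print(D.round(1),Rm.round(1))
w=cv2.imread("pics/w19.png"); g=cv2.cvtColor(w,cv2.COLOR_BGR2GRAY)
s=g[150:240:2,206:296:2]
print("\n".join("%3d "%(150+2*i)+"".join("%x"%min(int(x)//16,15) for x in row) for i,row in enumerate(s)))
print("dome r at 143",24.5*272.6/(382-143),"rim r px",34*272.6/(382-120))
E
```

```text
[ 605.5 -115.9  143. ] [ 602.7 -114.3  121. ]
150 998fcfffffffb8888888889888888fff8888889ffffff
152 ffffffffff88888888888889888888aff888fffffffff
154 fffffffff888888888889898a78888888a899ffffffff
156 ffffffffc888888889aceeeffaed9b988ffffffffffff
158 ffffffffb888889bdeffffffffffffeb98fffffffffff
160 fffffffa888888dffffffffff9ffffffd98ffffffffff
162 ffffffb88888adffffffaf88888aeffffe98fffffffff
164 ffffffb8888aefffffaa88878877888fffe9fffffffff
166 fffffc8888cffffff987767666667788fffefffffffff
168 ffffff8889efffff98767776666666788fffdffffffff
170 fffff8888dffffec776677677998776688fffefffffff
172 fffffa88dfffffb6767778abccddccb9688ffefffffff
174 fffffb8bfffffc777777bcdeeeffeeecb9effffffffff
176 fffff98dffffd77777acdeffffffffeeecaeffeffffff
178 fffffa8ffffea6777bdefffffffffffeeedaffeffffff
180 fffffacffffd7777adfffffffffffffeeeedbfeffffff
182 fffffcdffffc7779defffffffffffffeeefedefffffff
184 fffffeffffe9778ceffffffffffffffeeeffecfffffff
186 fffffeffffd777cdfffffffffffffffefeffecfffffff
188 ffffffffffd777defffffffffffffffeeeffedeffffff
190 ffffffffffd77adffffffffffffffffefeffeecffffff
192 
[... 555 characters left out ...]
fffffffffffeefffffffffffffeefffffffffff8
216 effffffffffffefffeefffffffffffefffffffffffff8
218 8dffffffffffffffeffeeefffefeeefffffffffffffe8
220 888bfffffffffffffffffffffeffffffffffffffffc88
222 77888ffffffffffffffffffffffffffffffffffe88888
224 888888efffffffffffffffffffffffffffffffc888888
226 8788888bfffffffffffffffffffffffffffff98888888
228 777788888bfffffffffffffffffffffffffa888889888
230 77778888889affffffffffffffffffffd888888888888
232 77788888888889bfffffffffffffffc88888888888888
234 778888888888888888abccccca9888888888888888888
236 888888888888888888899988999888888888888988888
238 787778888888888888889988888888888888888999888
dome r at 143 27.94435146443515 rim r px 35.375572519083974
```

```bash
python3 - <<'E'
from h import *
c=cam("wrist")
for z in(114,118,122): print("rim",z,px2pl(c,[(249.5,188.5)],z)[0].round(1))
for z in(142,146,150): print("dome",z,px2pl(c,[(256,194)],z)[0].round(1))
print("shoulder",px2pl(c,[((207+288)/2,(232+143)/2)],104.5)) 
# shoulder circle: fit to bright/dark border
w=cv2.imread("pics/w19.png"); g=cv2.cvtColor(w,cv2.COLOR_BGR2GRAY)
from scipy.optimize import least_squares
u0,v0=248.7,183; pts=[]
for a in np.radians(np.arange(20,160,4)):
    for rr in np.arange(75,40,-.5):
        u,v=u0+rr*np.cos(a),v0+rr*np.sin(a)
        if g[int(round(v)),int(round(u))]>185: pts.append((u,v)); break
W=px2pl(c,pts,104.5)[:,:2]; f=lambda q:np.hypot(*(W-q[:2]).T)-58
s=least_squares(f,[602,-108],loss="soft_l1"); print("hub",s.x, np.abs(s.fun).mean(),len(pts))
E
```

```text
rim 114 [ 600.6 -111.3  114. ]
rim 118 [ 601.4 -110.6  118. ]
rim 122 [ 602.1 -109.9  122. ]
dome 142 [ 606.6 -114.1  142. ]
dome 146 [ 607.4 -113.2  146. ]
dome 150 [ 608.1 -112.4  150. ]
shoulder [[ 598.05740155 -110.81321502  104.5       ]]
hub [ 602.85577981 -108.86097591] 0.4984328596063782 35
```

Hub is at (602.9,−108.9). The cap stands raised about 8 mm, tilted about 0.23 rad toward −25°. I tilt the tool to match its axis and come down along it.

```bash
python3 - <<'E'
from h import *
p,r=pose(); a=np.array([.215,-.11,.97]);a/=np.linalg.norm(a)
# turn: level residual + tilt
x=np.array([np.cos(np.radians(46.6)),np.sin(np.radians(46.6)),0]); x-=a*(x@a); x/=np.linalg.norm(x)
M=np.c_[x,np.cross(-a,x),-a]; T=Ro.from_matrix(M); print("turn",((r.inv()*T).as_rotvec()/(np.pi/2)).round(4))
rimtop=np.array([602.8,-109.4,126.]); tip=rimtop+5*a
P=tip-44*a; Q=P+75*a; print("P",P,"Q",Q)
print("shift to Q in level frame",(r.inv().apply(Q-p)/200).round(4),"then along z",75/200)
E
```

```text
turn [ 0.147  -0.0429 -0.0038]
P [ 594.41174892 -105.10833666   88.15533235] Q [ 610.54300099 -113.36153539  160.93353937]
shift to Q in level frame [0.0147 0.0313 0.1928] then along z 0.375
```

Call:
servo_tool([
  [[0.005,0.01,0.06],[0,0,0],1],
  [[0.005,0.01,0.06],[0,0,0],1],
  [[0.0047,0.0113,0.0728],[0,0,0],1],
  [[0,0,0],[0.049,-0.0143,0],1],
  [[0,0,0],[0.049,-0.0143,0],1],
  [[0,0,0],[0.049,-0.0143,0],1],
  [[0,0,0],[0,0,0],1],
])

```text
time_s: 26.9
eef_pos: [611.4, -114.2, 159.4]
ee_rot: [-0.095, 0.912, 0.392, -0.077]
force: [0.8, 0.5, -0.5]
grip_width: 0.999
grip_force: 0.0
```

```bash
python3 - <<'E'
from h import *
p=pose(); print(p[0].round(1),p[1].as_matrix()[:,2].round(3),telemetry.sense()["time_s"]); w=optics.capture("wrist"); cv2.imwrite("pics/w20.png",w); c=cam("wrist",p)
P,r=p; q=lambda x,y,z:P+r.apply([x,y,z])
# cap axis assumed = tool z axis; rim top at tool z = 75-44-5 -> fingertip-5
zr=75-44+5; zd=zr-20
ang=np.linspace(0,2*np.pi,8,endpoint=False)
print("pred rim",[proj(c,[q(34*np.cos(t),34*np.sin(t),zr)])[0].round(0).astype(int).tolist() for t in ang]," ctr",proj(c,[q(0,0,zr)])[0].round(1))
print("pred dome",[proj(c,[q(24.5*np.cos(t),24.5*np.sin(t),zd)])[0].round(0).astype(int).tolist() for t in ang]," ctr",proj(c,[q(0,0,zd)])[0].round(1))
g=cv2.cvtColor(w,cv2.COLOR_BGR2GRAY); u,v=[int(k) for k in proj(c,[q(0,0,zr)])[0]]
s=g[v-60:v+60:2,u-62:u+62:2]; print("u0",u-62)
print("\n".join("%3d "%(v-60+2*i)+"".join("%x"%min(int(k)//16,15) for k in row) for i,row in enumerate(s)))
E
```

```text
[ 611.4 -114.2  159.4] [-0.215  0.112 -0.97 ] 26.9
pred rim [[252, 160], [281, 172], [292, 201], [280, 227], [252, 238], [224, 227], [211, 201], [222, 173]]  ctr [251.9 200.7]
pred dome [[252, 177], [275, 186], [284, 208], [274, 229], [252, 238], [230, 229], [220, 208], [229, 186]]  ctr [251.9 208.3]
u0 189
140 77766766775333777777777777777777777777777777778887778333333377
142 777766777733477777777777777877777777777777777778887778433333a7
144 77777777763577777777777777777777777787777777877788877774333333
146 77776766743777777777777777777777777777777877787788887787533333
148 77777777637777777777777777777787777777777787778778888778773333
150 7777777767778777778777777777778887777787777887787f9ff877888333
152 8777777768778877777878787777787788777777877898faffffff88888433
154 88777776778778877777878777777778888877888fafffffffffffff788833
156 887777777778778877777878777777788888888888ffffffffffffffff8f83
158 887777777777877887777787878887788888888888f8fffffffffffffffff5
160 887777777777887888877778877888778888888887888fffffffffffffffff
162 8887777777777887888787788887777777778888888888ffff
[... 2528 characters left out ...]
eeeeeffffffffffffffffff8888888
240 677777777777777777778cffffffffffffffffffffffffffffeff888888888
242 77777777777777777777889efffffffffffffffffffffffffff88888888888
244 7777777877777766767777777defffffffffffffffffffffeb888888888888
246 7777777777777644444444577788ceeffffffffffffffeb888888888888888
248 777777778777544444444444788887889bdeeeeeddb9888888888788888889
250 77777777787544566765444446677777788888888888888778888778888888
252 77777677774469ccdcdcb86444477777777888888888888778887777888888
254 777776777649cc977777cdc954447777777878888888888888878878888888
256 7777766775bc777777777bddc7446777777777788888877888877778888888
258 6677776679d976655556677ddc844777777777788888877878877778877888
```

The cap lies as predicted in the tilted view (dome cols 223–283, bottom row 238), so I go down and grip.

Call:
servo_tool([
  [[0,0,0.1],[0,0,0],1],
  [[0,0,0.1],[0,0,0],1],
  [[0,0,0.07],[0,0,0],0.9],
  [[0,0,0.04],[0,0,0],0.8],
  [[0,0,0.02],[0,0,0],0.75],
  [[0,0,0],[0,0,0],0.7],
], squeeze=30)

```text
time_s: 27.55
eef_pos: [597.0, -106.1, 98.4]
ee_rot: [-0.093, 0.912, 0.393, -0.076]
force: [-0.2, -0.1, 0.3]
grip_width: 0.698
grip_force: 0.0
```

Call:
servo_tool([
  [[0,0,0.02],[0,0,0],0.7],
  [[0,0,0.01],[0,0,0],0.7],
  [[0,0,0],[0,0,0],0.65],
])

```text
time_s: 27.85
eef_pos: [595.8, -105.6, 92.3]
ee_rot: [-0.093, 0.912, 0.392, -0.076]
force: [0.4, -0.3, -0.4]
grip_width: 0.651
grip_force: 0.0
```

Call:
servo_tool([
  [[0,0,0.015],[0,0,0],0.65],
  [[0,0,0],[0,0,0],0.5],
  [[0,0,0],[0,0,0],0.3],
  [[0,0,0],[0,0,0],0.3],
  [[0,0,0],[0,0,0],0.3],
], squeeze=60)

```text
time_s: 28.35
eef_pos: [595.2, -105.2, 89.6]
ee_rot: [-0.093, 0.912, 0.392, -0.076]
force: [0.8, 1.8, 0.7]
grip_width: 0.546
grip_force: 61.4
```

Call:
servo_tool([
  [[0,0,-0.02],[0,0,0],0.3],
  [[0,0,-0.03],[0,0,0],0.3],
  [[0,0,-0.05],[0,0,0],0.3],
  [[0,0,-0.1],[0,0,0],0.3],
  [[0,0,-0.1],[0,0,0],0.3],
  [[0,0,-0.15],[0,0,0],0.3],
  [[0,0,0],[0,0,0],0.3],
])

```text
time_s: 29.05
eef_pos: [616.1, -116.2, 181.4]
ee_rot: [-0.09, 0.912, 0.392, -0.073]
force: [0.2, -0.1, -0.2]
grip_width: 0.551
grip_force: 61.8
```

```bash
python3 - <<'E'
from h import *
s=telemetry.sense(); p=pose(); print(p[0].round(1),s["grip_width"],s["grip_force"],s["force"],s["time_s"])
a=optics.capture("scene");b=optics.capture("top");w=optics.capture("wrist");cv2.imwrite("pics/a21.png",a);cv2.imwrite("pics/b21.png",b);cv2.imwrite("pics/w21.png",w)
g=cv2.cvtColor(w,cv2.COLOR_BGR2GRAY); s=g[140:290:3,180:330:3]
print("\n".join("%3d "%(140+3*i)+"".join("%x"%min(int(k)//16,15) for k in row) for i,row in enumerate(s)))
delta([649.4,230.8,170],46.6)
E
```

```text
[ 616.1 -116.2  181.4] 0.5509547198003366 61.824249029159546 [ 0.18069215 -0.09642368 -0.1500484 ] 29.05
140 888777777773378888788888778778888788785333dffa7777
143 88887777776387888888788887887788878888873334787876
146 88887777776888788888788888788788888888788333488777
149 88888777777888878888878888888888888788888833458777
152 88888777778888888888887888888887888888888843458878
155 888888777878888887888887888888888888888888f3347887
158 88888877788888888888888878888888888888899ffd345888
161 9988888788887899b8888888878888888888888fffff345888
164 89888888888ffffff8888853333378888888888fffffd45888
167 89988889eefffffffa88734444443378888888fffffff45788
170 8998888dffffffffff86444444344436888888fffffff55688
173 8998888fffffffffff4444444433444378888fffffffff4688
176 8998889ffffffffff94534444444444438888fffffffff5788
179 8889888ffffffffff848844444444444458affffffffff5888
182 8888888efffffffff83878555564444443afffffffffff5888
185 8888888ffffffffff77788878788786443ffffffffffff5888
188 8888889efffffff7778888888888888886ffffffffffff5888
191 8998889bfffffa888888888888888888888effffffffff7888
194 8
[... 1117 characters left out ...]
8888888888878878888b772223555222
257 25555112177778888788888888888788788fcfe92222555522
260 12775211267777888788888888888887ecffffec2222776222
263 11176211267778888788877888888bffffffffe92222772222
266 11166211157777788788888888cfffffffffffe32222752222
269 11111211117777888787888c8fffffffffffffd22222222222
272 1111121112a777788788fcffffffffffeffffe922222222222
275 1111121125d677c78d7ffffffffffffffffffe622222222221
278 11111211167ddefeffffffffffffffffefffe8852222222221
281 11111211166adffffffffffffffffffffffe88772222222221
284 1111121136668defffffffffffffffefffe889882222222111
287 111112115766677effffffffffffffeffd8899884222222111
shift [ 1.3851 -1.0352  0.1841] turn [-0.1484  0.0425 -0.0004]
```

The dome is held between the pads and the spigot below is empty. I level and carry it to the tin.

Call:
servo_tool([
  [[0,0,-0.1],[-0.0495,0.0142,0],0.3],
  [[0,0,-0.05],[-0.0495,0.0142,0],0.3],
  [[0,0,0],[-0.0495,0.0142,0],0.3],
  [[0,0,0],[0,0,0],0.3],
])

```text
time_s: 29.6
eef_pos: [618.6, -117.0, 206.2]
ee_rot: [0.0, 0.918, 0.396, 0.0]
force: [0.7, -0.7, 0.0]
grip_width: 0.548
grip_force: 62.1
```

```bash
python3 -c "
from h import *
s=telemetry.sense(); print(s['eef_pos'],s['grip_width'],s['time_s']); delta([649.4,230.8,200],46.6)"
```

```text
[ 618.56204283 -117.04643483  206.18958056] 0.5480463446124086 29.6
shift [ 1.3698 -1.0827  0.0308] turn [ 0.0004 -0.0002  0.0001]
```

Call:
servo_tool([
  [[0.12,-0.095,0],[0,0,0],0.3],
  [[0.18,-0.142,0],[0,0,0],0.3],
  [[0.18,-0.142,0],[0,0,0],0.3],
  [[0.18,-0.142,0],[0,0,0],0.3],
  [[0.18,-0.142,0],[0,0,0],0.3],
  [[0.18,-0.142,0],[0,0,0],0.3],
  [[0.18,-0.142,0],[0,0,0],0.3],
  [[0.17,-0.136,0.03],[0,0,0],0.3],
])

```text
time_s: 30.4
eef_pos: [650.9, 231.6, 199.4]
ee_rot: [0.0, 0.919, 0.395, -0.001]
force: [0.9, 0.2, -1.2]
grip_width: 0.552
grip_force: 62.1
```

Call:
servo_tool([
  [[0,0,0],[0,0,0],0.3],
  [[0,0,0],[0,0,0],0.3],
])

```text
time_s: 30.6
eef_pos: [650.6, 230.3, 198.3]
ee_rot: [0.0, 0.918, 0.396, -0.002]
force: [0.4, -0.1, -0.2]
grip_width: 0.549
grip_force: 62.2
```

```bash
python3 - <<'E'
from h import *
p=pose(); print(p[0].round(1),telemetry.sense()["grip_width"],telemetry.sense()["time_s"]); w=optics.capture("wrist"); cv2.imwrite("pics/w22.png",w); c=cam("wrist",p)
b=optics.capture("top"); cv2.imwrite("pics/b22.png",b)
tin=np.array([602,179.8]); ga=np.radians(46.6)
for k in range(6):
    a=ga+k*np.pi/3; q=tin+70.5*np.array([np.cos(a),np.sin(a)]); print(k,q.round(1),proj(c,[[*q,15.5],[*q,40]]).round(0).tolist())
print("ctr",proj(c,[[*tin,15.5],[*tin,40]]).round(0).tolist())
g=cv2.cvtColor(w,cv2.COLOR_BGR2GRAY); s=g[80:384:4,110:400:4]
print("\n".join("%3d "%(80+4*i)+"".join("%x"%min(int(k)//16,15) for k in row) for i,row in enumerate(s)))
E
```

```text
[650.6 230.3 198.3] 0.5491696194300304 30.6
0 [650.4 231. ] [[251.0, 168.0], [251.0, 172.0]]
1 [581.9 247.4] [[208.0, 193.0], [205.0, 198.0]]
2 [533.4 196.1] [[210.0, 239.0], [207.0, 247.0]]
3 [553.6 128.6] [[251.0, 261.0], [251.0, 270.0]]
4 [622.1 112.2] [[293.0, 239.0], [296.0, 247.0]]
5 [670.6 163.5] [[295.0, 193.0], [298.0, 198.0]]
ctr [[251.0, 217.0], [251.0, 223.0]]
 80 6533337963366322222222222222222222355555555555555555412111544445144444544
 84 633323a392466662222222222222222222555455555555555555541111154451444446795
 88 3333339994666223222222222222222222554225555555555555555111115514444448997
 92 333333242666522222222222222222222222222555555555555565552431153444446aa99
 96 3333333366666222222222222222222222223235555555655555555555531154444459999
100 3333333366633222222222222222222333332335555555555555555666553115444449994
104 33333333366664422222222222328a4333333335555556655555555565555311544455644
108 3333333333566642322222243333939333333335556555655555555555554541154454455
112 3333333333225576222222233333896333333366666566555555555555555454115444561
116 3333333223293466622
[... 4502 characters left out ...]
48 1111153236600000011110111111111111111111111111111101100001000111111111111
352 1112211532011011001111101111111111111111111111111101101001100011111111101
356 11244321201111110111100011011011111111110111111011100111011111111114e2111
360 115555400111011100000110011111110001111111101011001101011111010012beee111
364 154554001111101010100100010001111111111011111000110111011101111101eeeed11
368 45532001010000011001101001100011010110100000111000010011101101110108eeed1
372 225000001111111010100001000100010010101010100110111011011010110101000c611
376 2201111011110011000110100100010101011011001001010001000011011001010111111
380 1010111010000010000011100000001100100110101000000001010101110111111111036
```

```bash
python3 - <<'E'
from h import *
c=cam("wrist"); P,r=pose(); q=lambda x,y,z:P+r.apply([x,y,z])
ang=np.linspace(0,2*np.pi,72)
for z in(-30,-34,-38,-42):
    R=proj(c,[q(34*np.cos(t),34*np.sin(t),z) for t in ang]); D=proj(c,[q(23*np.cos(t),23*np.sin(t),z-22) for t in ang])
    print(z,"rim u",R[:,0].min().round(1),R[:,0].max().round(1),"top v",R[:,1].min().round(1),"dome u",D[:,0].min().round(1),D[:,0].max().round(1),"top",D[:,1].min().round(1))
u=np.array([np.cos(np.radians(46.6)),np.sin(np.radians(46.6))]); t=np.array([602,179.8])
print("tin near edge outer/inner",proj(c,[[*(t+110*u),26],[*(t+107*u),26]]).round(1).tolist())
n=np.array([-u[1],u[0]]); print("sides outer",proj(c,[[*(t+110*n),26],[*(t-110*n),26]]).round(1).tolist())
w=cv2.imread("pics/w22.png"); g=cv2.cvtColor(w,cv2.COLOR_BGR2GRAY)
print("col 252:",g[130:215,252].tolist()); print("row 224:",[int(k) for k in g[224,165:215]],"|",[int(k) for k in g[224,290:345]])
E
```

```text
-30 rim u 195.6 307.7 top v 177.9 dome u 208.2 295.1 top 208.6
-34 rim u 194.3 309.0 top v 179.5 dome u 207.1 296.3 top 211.2
-38 rim u 192.9 310.4 top v 181.1 dome u 205.8 297.5 top 214.0
-42 rim u 191.5 311.9 top v 182.8 dome u 204.5 298.8 top 216.9
tin near edge outer/inner [[249.9, 138.7], [249.9, 141.0]]
sides outer [[171.6, 218.9], [328.9, 218.6]]
col 252: [106, 108, 75, 72, 72, 73, 74, 83, 209, 246, 253, 253, 253, 253, 253, 253, 253, 253, 253, 253, 253, 253, 253, 254, 253, 254, 254, 254, 253, 254, 253, 253, 253, 253, 254, 254, 254, 254, 254, 254, 254, 254, 253, 253, 253, 253, 254, 253, 253, 253, 253, 252, 203, 125, 127, 125, 124, 126, 129, 130, 128, 127, 126, 126, 123, 125, 126, 123, 120, 120, 114, 107, 100, 99, 99, 96, 95, 95, 94, 95, 95, 94, 96, 93, 92]
row 224: [91, 91, 93, 93, 94, 95, 96, 96, 95, 137, 230, 228, 150, 97, 98, 101, 101, 236, 250, 250, 250, 250, 250, 251, 250, 202, 139, 127, 160, 210, 163, 113, 115, 116, 118, 117, 116, 117, 118, 118, 116, 119, 118, 119, 118, 104, 99, 87, 81, 80] | [82, 84, 98, 99, 116, 117, 116, 116, 119, 116, 118, 116, 117, 116, 119, 118, 117, 118, 112, 144, 247, 232, 182, 178, 253, 253, 253, 253, 253, 252, 142, 142, 141, 109, 89, 86, 87, 97, 182, 251, 210, 108, 110, 113, 115, 117, 119, 116, 113, 112, 113, 113, 111, 110, 106]
```

The tin's outline and the neighbours agree with my estimate within about 2 mm. The held cap's foot is at about tool z −20 to −25. Lowering with a small correction.

Call:
servo_tool([
  [[0.007,0,0.1],[0,0,0],0.3],
  [[0,0,0.2],[0,0,0],0.3],
  [[0,0,0.2],[0,0,0],0.3],
  [[0,0,0.2],[0,0,0],0.3],
  [[0,0,0.15],[0,0,0],0.3],
  [[0,0,0.07],[0,0,0],0.3],
  [[0,0,0.02],[0,0,0],0.3],
  [[0,0,0],[0,0,0],0.3],
])

```text
time_s: 31.5
eef_pos: [652.9, 230.2, 13.2]
ee_rot: [0.001, 0.919, 0.395, 0.001]
force: [-0.3, 0.8, -0.5]
grip_width: 0.553
grip_force: 62.2
```

```bash
python3 - <<'E'
from h import *
s=telemetry.sense(); print(s["eef_pos"],s["force"],s["grip_width"],s["time_s"]); c=cam("wrist"); P,r=pose(); q=lambda x,y,z:P+r.apply([x,y,z])
w=optics.capture("wrist"); cv2.imwrite("pics/w23.png",w)
g=cv2.cvtColor(w,cv2.COLOR_BGR2GRAY); s=g[100:260:4,110:400:4]
print("\n".join("%3d "%(100+4*i)+"".join("%x"%min(int(k)//16,15) for k in row) for i,row in enumerate(s)))
u=np.array([np.cos(np.radians(46.6)),np.sin(np.radians(46.6))]); t=np.array([602.7,179.1]); n=np.array([-u[1],u[0]])
print("near inner",proj(c,[[*(t+107*u),26]]).round(1).tolist())
for k in(1,5):
    a=np.radians(46.6+60*k); o=t+70.5*np.array([np.cos(a),np.sin(a)]); e=proj(c,[[*(o+34*np.array([np.cos(b),np.sin(b)])),15.5] for b in np.linspace(0,6.283,60)]); print(k,"rim u",e[:,0].min().round(),e[:,0].max().round(),"v",e[:,1].min().round(),e[:,1].max().round())
E
```

```text
[652.94276627 230.22024988  13.21515284] [-0.25157613  0.80911955 -0.54940245] 0.5525132661791783 31.5
100 4333333324434444444ad44bd444444444444444444447888888888888888888888888888
104 4432333333444444444cd44ee444444444444444444446888888888888888888888888888
108 44323233324444444444dd9ed444444444444444444445888888888888888888888888888
112 443333333244444444446ddd5444444444444444444448888888888888888888888888888
116 5443333333344444444444444446444444444444444448888888888888888888888888888
120 9553333333244444444444444445444444444444444488888888888888888888888888888
124 9995333333344444444444444444444444444444444488888888888898988888888899888
128 89993333333244444444444444db444444444444444488888999988999999999988999988
132 899983333232444444444444bdddd44444444444444888888999999889999999999999988
136 899994333333444446444444d944db4444444444444888885999989888889888889998888
140 899845333223244444444444ea44db4444444444444888844448988888888888998898889
144 448944336333244444444444bddec44444444444448884444458888999988888988889899
148 4449443333333344444444444acc74444444444444444454455988889
[... 1518 characters left out ...]
aaaaaa87748789aaaaaaaaaaaaaa9889688ffbbbbbbbefffff88f99999
232 446b699aaaa9988999aaa8772679aaaaaaaaaaaaaaaaa86488abbaa9899aafffff8fe9999
236 44c769aaa977777777999774279aaaaaaaaaaaaaaaaaa97478899888888999ffff89f9999
240 46b7899a7667677767326772289aaaaaaaaaaaaaaaabba94488555889988888ffff8ff999
244 4b76aa98777877777422775239aaaaaaaaaaaaaaaaaaba94488855889bddcb8afff88f999
248 6b66aaa799aa99987226662279aaaaaaaaaaaaaaaaabaaa54488555eefffffedfff88ff99
252 b667aa89aaaaaaaa3227662279aaaaaaaaaaaaaaaaabaaa54488855effffffffeff887f99
256 c667a99aaaaaaaaa2267732289aaaaaaaaaaaaaaaaabaaa544588544fffffffffffc88fa9
near inner [[249.4, 170.0]]
1 rim u 122.0 213.0 v 220.0 301.0
5 rim u 286.0 377.0 v 220.0 301.0
```

Call:
servo_tool([
  [[0,0,0.03],[0,0,0],0.3],
  [[0,0,0.03],[0,0,0],0.3],
  [[0,0,0],[0,0,0],0.3],
])

```text
time_s: 31.85
eef_pos: [651.8, 230.6, -0.6]
ee_rot: [0.0, 0.919, 0.395, -0.0]
force: [0.1, 0.2, -1.4]
grip_width: 0.546
grip_force: 62.2
```

```bash
python3 -c "
from h import *
s=telemetry.sense(); print(s['eef_pos'],s['force']); delta([651.6,231.3,-5],46.6)"
```

```text
[ 6.51782959e+02  2.30603177e+02 -6.12647110e-01] [ 0.13337005  0.19220927 -1.41115836]
shift [ 0.0019 -0.0031  0.0219] turn [ 0.0002  0.0003 -0.0004]
```

Call:
servo_tool([
  [[0.001,-0.003,0.02],[0,0,0],0.3],
  [[0,0,0.02],[0,0,0],0.3],
  [[0,0,0],[0,0,0],0.3],
])

```text
time_s: 32.15
eef_pos: [651.6, 231.2, -8.6]
ee_rot: [0.0, 0.919, 0.395, -0.0]
force: [1.2, 0.5, -1.7]
grip_width: 0.545
grip_force: 62.2
```

Call:
servo_tool([
  [[0,0,0.015],[0,0,0],0.3],
  [[0,0,0],[0,0,0],0.3],
])

```text
time_s: 32.35
eef_pos: [651.8, 231.2, -11.2]
ee_rot: [0.0, 0.919, 0.395, 0.0]
force: [-0.9, 0.8, -1.4]
grip_width: 0.55
grip_force: 62.2
```

Call:
servo_tool([
  [[0,0,0.01],[0,0,0],0.3],
  [[0,0,0],[0,0,0],0.3],
])

```text
time_s: 32.55
eef_pos: [651.9, 231.2, -13.1]
ee_rot: [0.0, 0.919, 0.395, 0.0]
force: [0.2, -0.5, 0.0]
grip_width: 0.549
grip_force: 62.2
```

Call:
servo_tool([
  [[0,0,0.01],[0,0,0],0.3],
  [[0,0,0],[0,0,0],0.3],
])

```text
time_s: 32.75
eef_pos: [651.8, 231.2, -15.1]
ee_rot: [0.0, 0.919, 0.395, 0.0]
force: [-0.0, -0.4, -1.7]
grip_width: 0.551
grip_force: 62.2
```

Call:
servo_tool([
  [[0,0,0.01],[0,0,0],0.3],
  [[0,0,0],[0,0,0],0.3],
])

```text
time_s: 32.95
eef_pos: [651.8, 231.2, -17.2]
ee_rot: [0.0, 0.919, 0.395, 0.0]
force: [-0.4, 0.4, -0.8]
grip_width: 0.553
grip_force: 62.2
```

Call:
servo_tool([
  [[0,0,0.008],[0,0,0],0.3],
  [[0,0,0],[0,0,0],0.3],
])

```text
time_s: 33.15
eef_pos: [651.9, 231.2, -18.7]
ee_rot: [0.0, 0.919, 0.395, 0.0]
force: [-1.6, 0.5, -1.8]
grip_width: 0.549
grip_force: 62.2
```

Call:
servo_tool([
  [[0,0,0.006],[0,0,0],0.3],
  [[0,0,0],[0,0,0],0.3],
])

```text
time_s: 33.35
eef_pos: [652.2, 231.4, -19.1]
ee_rot: [0.0, 0.919, 0.395, 0.001]
force: [-0.7, 0.4, 2.7]
grip_width: 0.546
grip_force: 62.5
```

Call:
servo_tool([
  [[0,0,0.006],[0,0,0],0.3],
  [[0,0,0],[0,0,0],0.3],
])

```text
time_s: 33.55
eef_pos: [652.5, 231.6, -19.4]
ee_rot: [0.0, 0.919, 0.395, 0.001]
force: [-3.1, 1.0, 8.1]
grip_width: 0.545
grip_force: 63.2
```

```bash
python3 - <<'E'
from h import *
s=telemetry.sense(); print(s["eef_pos"],s["force"],s["wrist_torque"]); c=cam("wrist"); P,r=pose()
w=optics.capture("wrist"); cv2.imwrite("pics/w24.png",w)
g=cv2.cvtColor(w,cv2.COLOR_BGR2GRAY); s=g[160:260:3,80:420:4]
print("\n".join("%3d "%(160+3*i)+"".join("%x"%min(int(k)//16,15) for k in row) for i,row in enumerate(s)))
q=lambda x,y,z:P+r.apply([x,y,z])
R=proj(c,[[P[0]-1.4+34*np.cos(t),P[1]-1.4+34*np.sin(t),15.5] for t in np.linspace(0,6.283,72)]); print("rim if down: u",R[:,0].min(),R[:,0].max(),"top v",R[:,1].min())
E
```

```text
[652.46707302 231.63953775 -19.40148105] [-3.1194882   1.00526023  8.084447  ] [ 0.13270038  0.62889022 -0.06420207]
160 4444444547733333324444444444444444444444444444444444499994555555999999999999999999999
163 4444444444363333324444444444444444444444444444444444449945555556999999999999999899999
166 4444444444333333324444444444444444444444444444444444455555555556999999999999999988899
169 4444444444333333325544444444444444444444456865544444455455555555999999999999999988999
172 44444444443333333325444444444444455579acca989bcba986555555555559999999999999999998999
175 44444444443333333324554444444445acba88899bddcb999889bb9555555556999999999999999999999
178 444444444443333333344554544445aa89abddddddddddddddddb99bb5555556999999999999999999999
181 4444444444433333444445544445baaddddddddddddccddddddddddddab75666699999999999999999999
184 44444444444334444444445555b9addddddccccaaaaaaa8bddddddddfff9c766669aa9999999999999999
187 444444444444444444444445b9ccddccccccc9aaaaaaaaaaa9dddddddfffdac76677aa999999999999999
190 444444444444444444444488cdddcccccccaaaaaaaaaaaaaaaacdddddddddddab6669a9a9999999
[... 1453 characters left out ...]
44447c97cccb9aaaaa98bcc623773389aaaaaaaabbabaaaabbba6478855cdcdffffffffedef8bff9999
244 444444cc79ca9aaaaaaaaaa9a33677229aaaaaaaaaabaaaaaabbba84488555dffffffffffffefb8ff9999
247 44444bc77caaaaaaaaaaaaaa732777229aaaaaaaaaabaaaaaabbba94488855ffbbbcbbffffffff88ff999
250 44444c867aaaaaaaaaaaaaaa334774229aaaaaaaaaabaaaaaabbbaa44788559bbbbbbbbbffffffb88f999
253 44449c77aaaaaaaaa999aaa9226772229aaaaaaaaabbbbaaaabbaaa44488755bbbaaaaaabbfffff88ff99
256 4444b967aaaaa998888899a3227772239aaaaaaaaaabbaaaaabbaaa444888557a99888889afffff88df99
259 4445c777aaaa987777777772237963229aaaaaaaaaabbbaaaabbbaa444aa845578888888889fffff78fc9
rim if down: u 194.20222887732564 309.1077915761008 top v 183.16581372389007
```

Contact is stiff and the rim's image size matches a cap standing on the tin's floor. Releasing with a small opening, then straight up.

Call:
servo_tool([
  [[0,0,-0.005],[0,0,0],0.3],
  [[0,0,0],[0,0,0],0.6],
  [[0,0,0],[0,0,0],0.65],
  [[0,0,0],[0,0,0],0.68],
  [[0,0,0],[0,0,0],0.68],
  [[0,0,-0.03],[0,0,0],0.68],
  [[0,0,-0.07],[0,0,0],0.68],
  [[0,0,-0.15],[0,0,0],0.68],
])

```text
time_s: 34.4
eef_pos: [650.8, 231.0, 29.6]
ee_rot: [-0.0, 0.919, 0.395, -0.001]
force: [0.4, 0.1, -0.4]
grip_width: 0.679
grip_force: 0.0
```

Call:
servo_tool([
  [[0,0,-0.2],[0,0,0],0.68],
  [[0,0,-0.2],[0,0,0],0.68],
  [[0,0,-0.2],[0,0,0],0.68],
  [[0,0,-0.2],[0,0,0],0.8],
  [[0,0,0],[0,0,0],1],
])

```text
time_s: 34.9
eef_pos: [653.7, 231.7, 198.5]
ee_rot: [0.002, 0.919, 0.395, 0.007]
force: [-0.8, 0.4, 0.5]
grip_width: 0.949
grip_force: 0.0
```

```bash
python3 - <<'E'
from h import *
s=telemetry.sense(); print(s["eef_pos"],s["time_s"]); c=cam("wrist"); P,r=pose()
w=optics.capture("wrist"); cv2.imwrite("pics/w25.png",w); b=optics.capture("top"); cv2.imwrite("pics/b25.png",b); a=optics.capture("scene"); cv2.imwrite("pics/a25.png",a)
g=cv2.cvtColor(w,cv2.COLOR_BGR2GRAY); s=g[110:300:3,150:360:3]
print("\n".join("%3d "%(110+3*i)+"".join("%x"%min(int(k)//16,15) for k in row) for i,row in enumerate(s)))
t=np.array([602.7,179.1])
for k in range(6):
    an=np.radians(46.6+60*k); o=t+70.5*np.array([np.cos(an),np.sin(an)])
    R=proj(c,[[*(o+34*np.array([np.cos(x),np.sin(x)])),15.5] for x in np.linspace(0,6.28,40)]);D=proj(c,[[*(o+23*np.array([np.cos(x),np.sin(x)])),38] for x in np.linspace(0,6.28,40)])
    print(k,"rim u",R[:,0].min().round(),R[:,0].max().round(),"v",R[:,1].min().round(),R[:,1].max().round(),"dome",D[:,0].min().round(),D[:,0].max().round(),D[:,1].min().round(),D[:,1].max().round())
E
```

```text
[653.74016802 231.74696962 198.48680257] 34.9
110 6554422222222222222222296982522232223222555555555555555555556555355511
113 6565243222222222222222292292322223332322555555555555555555555555535551
116 2555222342222222242222388962233332333333555555555555555555555555553555
119 2245555554222222223223336665535533333535555555555555555555555555555255
122 8854556656432222223233336666666553335555565555555555555555555555665635
125 7584266655232222222333366666565555336555565666566665665565555665555563
128 595222655422322222333356669a966655655655556666665666666665555555556655
131 2222222442233222223335666696696665656655566566555556556565565556556555
134 2222224232333222223356666698966666666666666655555656665655565555555555
137 2222222222333322222356666666654333336666666666566666665666555555665555
140 2222222222323232223666666333333333333333356666666666666555655556655555
143 2222222222223332222366533334456aeeeea755333666666666656555555666555555
146 22222222322333322236333337efffbaeefd9dfffd5346666666655666666665555555
149 22222223333333323663334bfffb9df7777eff9fffffc4466666665666666655555555
152 
[... 3423 characters left out ...]
6646ff7555555511111131
290 11111134366566666666777777989abccdddca8667777666639ee65655555531111111
293 11111164336666666667777777a7977777766666766776434bee555666555551111111
296 11111985533666666667777777797666777777667667763effe5566565555421111111
299 11111a9745346666666667777777666667767767666775b67e55555555555322111111
0 rim u 225.0 275.0 v 147.0 196.0 dome 232.0 268.0 157.0 193.0
1 rim u 182.0 231.0 v 173.0 220.0 dome 186.0 221.0 185.0 218.0
2 rim u 185.0 232.0 v 222.0 264.0 dome 189.0 223.0 235.0 265.0
3 rim u 227.0 273.0 v 244.0 284.0 dome 234.0 266.0 258.0 287.0
4 rim u 268.0 315.0 v 221.0 264.0 dome 277.0 310.0 235.0 265.0
5 rim u 269.0 318.0 v 173.0 220.0 dome 279.0 313.0 185.0 218.0
```

The wrist view shows seven caps close-packed in a single layer. The placed dome centres on about (250,174) against a predicted (250,175), with the same size and rim offset as the others. The driver lies flat and the gripper is clear, so I hand in.

```bash
python3 -c "
from rig import ctrl
print(ctrl.finish_job())"
```

```text
the job is handed in; nothing more can be done
None
```

The job is handed in: the cap was levered off and placed in the tin's free spot with all seven level in my last wrist view, and the screwdriver lies flat on the bench; the hand-in gave no verdict, and joint 4 touched its lower limit (read −1.231 against −1.23) during the levering.

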